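# Tip the potatoes from the scoop into the bowl under the pass rack

### The arm

A 6-joint arm with a two-finger parallel gripper is mounted at the origin on the work surface. World frame = base frame: x ahead of the robot, y to its left, z up, the work surface at z = 0. Lengths are in mm, angles in rad, forces in N, time in s.
With the tool pointing down it reaches from about 350 to 950 mm from the base axis. Payload 17.4 kg.
Tool frame: the origin (TCP) lies on the centre line of the jaws, within the pads' length; the fingertips stand bot.tip_extent ahead of it and the grasp point (between the pads) lies 6 mm ahead of it (bot.tip_extent is the distance from the TCP to the fingertips, in mm); z points along the fingers, y is the direction in which the jaws open and shut (so a half turn about z gives the same grasp; the last joint's range is limited). The gripper opens to 93 mm and grips with 3 to 60 N. Pads are 15 mm wide; open, the fingers measure 128 mm over their backs; the gripper's body (75 mm by 188 mm) begins 65 mm behind the grasp point.
Start: joints at [-1.343, 0.116, 1.442, -0, 1.584, -0.038], TCP at [177.3, -651.304, 243.646] pointing down, gripper open.
Joint ranges: [-2.83, 2.83], [-0.83, 2.19], [0.07, 2.5], [-1.14, 4.28], [0.01, 3], [-2.97, 2.97]. Speed limits (rad/s): [1.89, 1.89, 2.22, 3.14, 3.14, 3.14].

### API

Orientations are given as a unit quaternion [w, x, y, z].
In Python, from bench import bot, grab_frame, camera_info, models gives the robot as it stands.
- The arm moves only by the shell command python3 -m inch 'ROWS' [OPENING] [FORCE]. ROWS is JSON, a list that holds one entry, the list of rows, each a list of 6 numbers: the shift along the tool's x, y, z in mm, then the turn, a rotation vector about the tool's x, y, z in degrees. In form: [[[dx, dy, dz, rx, ry, rz], ...]]. A call has 1 to 20 rows; each row is the pose to reach, as a shift and turn from the pose measured when the call began, along the tool's axes at that moment; what a row does not reach only later rows make up. A row lasts 1/12 s, in which the tool goes at most 41.7 mm and 7.16 degrees, less where a joint would pass 70% of its speed; a pose out of reach is approached as far as the arm can. A call with a gripper value outside its range is refused whole. OPENING is the finger opening in mm, from 0 to 93, set as the call begins (- or left out, the last holds). The fingers move at their own pace and stop on an object; FORCE is the grip in N (left out, the last holds). Time passes only in rows, so rows that repeat a pose let the fingers close. It gives the time, the measured TCP pose, the force and the opening at its end, in the units of the state.
- bot.get_obs(): the state, without advancing time (a new reading comes with each control period).
- grab_frame(name): name is "scene" or "top" or "wrist"; returns the picture (400x640x3 uint8, red, green, blue); there is no depth.
- camera_info(name): a dict with "fx", "fy", "cx", "cy" (pixels), "xyz" and "rotation" of the camera in the world. Camera axes: x right, y down, z forward; pixel columns grow to the right and rows downward; lengths in mm; the calibration is good to about 2 mm. A picture is of the moment at which its call begins: read the wrist's pose just before it. camera_info takes no time and is no camera call; for the wrist camera it gives the pose at the moment of the call.
- bot.sign_off(): hands the job in, once; it reports no verdict.
Trained networks look in the newest picture that a camera, given by its name, has taken for a name from the list of things; names that differ only in an ending like _2 or _b are one class to them, and where a whole thing is asked for, a point or a joint stands for the part that bears it (a point fixed in the world has none). Each returns a list of dicts, best first, with "confidence" (0 to 1); they miss things now and then, are a little off and sometimes report something else, mostly with a low value. They report only what shows in the picture. A call takes as long as a camera call. They do not tell look-alikes from the thing itself.
- models.look_for(query, camera): "extent" ([left, top, right, bottom] in pixels, round what is visible of it).
- models.place_of(query, camera): "uv" ([column, row] in pixels: a listed point, or the origin of a listed thing).
The state is a dict: "t": time; "qpos": joint angles; "qvel": joint speeds; "effort": joint torques, N m; "ee_pos": TCP position; "ee_rot": TCP orientation; "wrist_force": force on the tool from outside, world axes, zero at the start; "moment": the same for the moment, N m; "gripper_width": finger opening in mm.
Only numpy, scipy, OpenCV 4.12 (cv2) and the standard library are available. Lean on these libraries where they do the work, as an engineer would, in place of code of your own. Each camera call takes 0.05 s, during which the arm holds its last target.

### The job

Draw the scoop with its two potatoes level out from under the low steel ledge, set it down on the open counter clear of the ledge and let go; then take it by its handle and gently tip both potatoes into the blue bowl that stands under the wire rack. Finally set the empty scoop down flat and upright on the counter and let go. Do not bump the rack, do not touch the potatoes with the gripper, and leave the bowl, ramekin, bottle and mill where they are.

Things in the scene. Friction and masses are not known exactly. Their poses are not given: they have to be found in the camera images.
- scoop: Plain aluminium kitchen scoop, 0.22 kg. This point is the origin: on the underside, below scoop_center. Scoop x = towards the open nose, -x = handle, z = up when it stands level. It starts level on the counter with its handle under the ledge and both potatoes in it.
- scoop_center (a point): Centre of the scoop's trough, 22 mm above its underside; axes as scoop. The trough is 62 mm wide outside (y), 54 inside, from x = -58 mm (closed back wall) to +73 mm (open nose). Side walls 4 mm thick, flat, parallel, their top 44 mm above the underside from x = -58 to +32 mm, then 32 mm to the nose.
- scoop_nose (a point): Tip of the scoop's open nose, x = +73 mm, 12 mm above its underside; axes as scoop. The floor is 4 mm thick, flat to x = +36 mm, then rises at 18 degrees to this edge, so the potatoes stay in while the scoop is about level and roll out over the nose when it is tipped nose-down by more than about 20 degrees.
- scoop_handle (a point): Middle of the scoop's straight black handle, at x = -129 mm of the scoop, 34 mm above its underside; axes as scoop. The handle runs along scoop x from -70 to -188 mm, is 16 mm wide (y) and 20 mm high (z).
- scoop_handle_end (a point): Rear end of the handle, at scoop x = -188 mm, 34 mm above the underside.
- potato_a: Small round potato, 42 mm in diameter, 45 g; origin at its centre. Starts in the scoop, nearer the handle.
- potato_b: Small round potato, 42 mm in diameter, 45 g; origin at its centre. Starts in the scoop, nearer the nose. The two are alike.
- bowl_rim (a point): Centre of the mouth of the blue ceramic bowl, 170 mm wide and 60 mm high (this point is 60 mm above the counter). It stands loose on the counter under the wire rack, 0.5 kg.
- rack: Fixed wire rack. Origin on the counter below its middle; -x is its front, towards the robot. Wires run along y from -220 to +220 mm, the front one at x = -130, the rear one at +130 mm; underside 204, top 216 mm above the counter. 20 mm posts, 235 mm high (feet 36 mm wide), at the four corners only; all sides open. Plates lie on it about x = 60, y = -140 mm, up to 250 mm high.
- ledge: Fixed low steel ledge over the scoop's handle: 240 mm along x, 160 mm along y, underside 70 mm and top 82 mm above the counter, with a folded cloth on it (to 94 mm). Closed by upright plates at its x ends, open on both y sides. Origin on the counter below its middle; the scoop sticks out of its -y side.
- ramekin: Bystander: small white pot, 70 mm wide, 45 mm high, under the rack beside the bowl; origin at the centre of its underside.
- squeeze_bottle: Bystander: yellow bottle, 60 mm wide, 170 mm high; origin at the centre of its underside.
- mill: Bystander: dark wooden pepper mill, 56 mm wide, 178 mm high; origin at the centre of its underside.
There are look-alikes about, which are no part of the job. What is shaped like the potato_b but green or turquoise is not meant. Of the things that look like the part that bears bowl_rim, the larger one is meant.

How it is judged:
By the outcome, as a careful person would: the job done as asked, in the order asked, and still so for the second after the job is handed in, with the robot touching nothing.
It also fails if it takes over 72 s, if anything falls off the work surface, if the arm or the gripper's body presses on something with over 40 N, if the wrist force passes 120 N, or if a joint passes its speed limit or range.

## Working session

There is one attempt and no reset: what is moved stays moved. The work goes in short steps, Python scripts to look and compute and a shell command to move; the robot and the scene stay as the last step left them, time stands still between calls to the robot, and variables do not carry over. Pictures are saved under pics/ and viewed, and the job is handed in when it is done.

```bash
ls; mkdir -p pics
python3 - <<'E'
from bench import bot, grab_frame, camera_info, models
import cv2,numpy as np
for n in ["scene","top","wrist"]:
    im=grab_frame(n); cv2.imwrite(f"pics/{n}0.png",im[:,:,::-1])
    c=camera_info(n); print(n,c)
o=bot.get_obs(); print(o, bot.tip_extent)
E
```

```text
pics
scene {'fx': 365.30906622866456, 'fy': 365.30906622866456, 'cx': 320.4514189091486, 'cy': 203.9714808164788, 'xyz': array([1028.77022676,  203.78996603,  967.12190897]), 'rotation': array([-0.15084213,  0.52679899,  0.80579098, -0.22456706])}
top {'fx': 505.7504241017947, 'fy': 505.7504241017947, 'cx': 327.5784384560514, 'cy': 188.8800180165844, 'xyz': array([ 420.65609858,  -14.41426976, 1504.22269587]), 'rotation': array([-0.03737083,  0.70773593, -0.70505963,  0.02458012])}
wrist {'fx': 292.9093495019341, 'fy': 292.9093495019341, 'cx': 317.37612565001086, 'cy': 205.4579094031317, 'xyz': array([ 241.42308546, -633.20255189,  383.30877355]), 'rotation': array([ 0.09623508,  0.78874808, -0.60260257, -0.07406362])}
{'t': 0.15, 'qpos': array([-1.34283520e+00,  1.16384014e-01,  1.44209357e+00,  2.37678378e-05,
        1.58399318e+00, -3.78218804e-02]), 'qvel': array([ 0.00035688, -0.00018108, -0.00120318, -0.00034218,  0.00038526,
       -0.00074702]), 'effort': array([ 1.93883161e-04, -7.21759844e+01, -6.22948194e+01,  7.78716104e-02,
        2.25107814e-02, -4.67922507e-05]), 'ee_pos': array([ 177.25407929, -651.18175586,  243.08054749]), 'ee_rot': array([-4.38200840e-04,  9.91182796e-01,  1.32500838e-01, -2.98486982e-05]), 'wrist_force': array([ 0.42690047, -0.50336961,  0.42963346]), 'moment': array([ 0.03193382,  0.05578684, -0.00290415]), 'gripper_width': 92.57477457987233} 25.0
```

View pics/scene0.png

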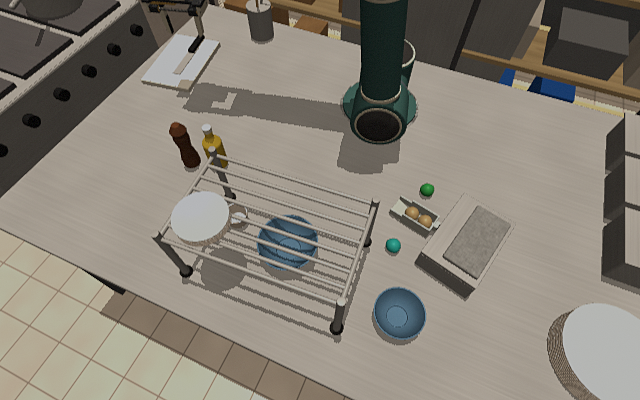

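View pics/top0.png

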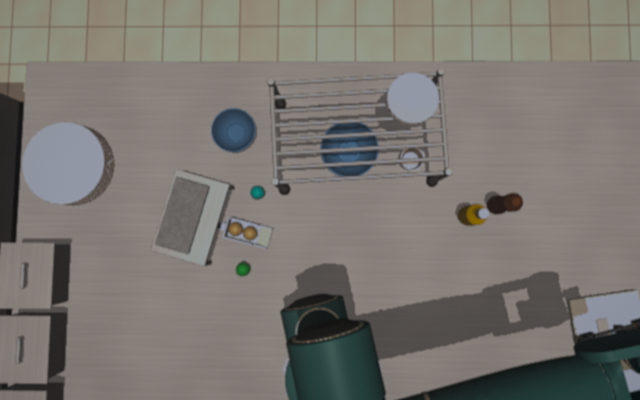

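View pics/wrist0.png

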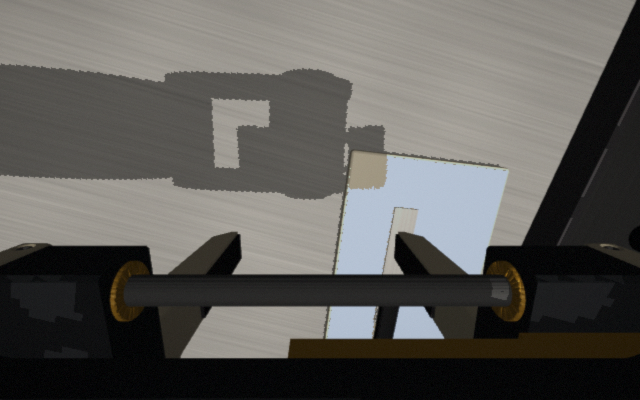

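```bash
cat > h.py <<'E'
from bench import bot, grab_frame, camera_info, models
import cv2,numpy as np
from scipy.spatial.transform import Rotation as R
def q2R(q): return R.from_quat([q[1],q[2],q[3],q[0]])
def ray(ci,uv):
    d=np.array([(uv[0]-ci['cx'])/ci['fx'],(uv[1]-ci['cy'])/ci['fy'],1.])
    return np.array(ci['xyz']),q2R(ci['rotation']).apply(d)
def atz(ci,uv,z):
    o,d=ray(ci,uv); return o+d*(z-o[2])/d[2]
def proj(ci,P):
    p=q2R(ci['rotation']).inv().apply(np.atleast_2d(P)-ci['xyz'])
    return np.c_[ci['fx']*p[:,0]/p[:,2]+ci['cx'],ci['fy']*p[:,1]/p[:,2]+ci['cy']]
def scoopR(yaw): return R.from_euler('z',yaw)
def crop(im,l,t,r,b,s,fn):
    cv2.imwrite(fn,cv2.resize(im[t:b,l:r,::-1],None,fx=s,fy=s,interpolation=cv2.INTER_CUBIC))
E
python3 - <<'E'
from h import *
H=dict(scoop=0,scoop_center=22,scoop_nose=12,scoop_handle=34,potato_a=25,bowl_rim=60,rack=0,ledge=0,ramekin=0,squeeze_bottle=0,mill=0)
for n in ["top","scene"]:
    im=grab_frame(n); c=camera_info(n)
    if n=="top": crop(im,150,60,300,280,2.7,"pics/t1.png"); crop(im,260,60,460,200,4,"pics/t2.png")
    else: crop(im,360,150,540,310,4,"pics/s1.png"); crop(im,150,140,390,345,3.2,"pics/s2.png")
    for k,z in H.items():
        for r in models.place_of(k,n)[:3]:
            print(n,k,round(r['confidence'],2),np.round(r['uv'],1),np.round(atz(c,r['uv'],z)))
E
```

```text
top scoop 0.69 [247.2 233.8] [418. 251.   0.]
top scoop_center 0.94 [243.3 231.7] [424. 259.  22.]
top scoop_center 0.51 [248.5 230.6] [427. 244.  22.]
top scoop_nose 0.79 [271.1 237.7] [407. 179.  12.]
top scoop_handle 0.68 [249.3 229.6] [430. 239.  34.]
top scoop_handle 0.61 [411.5 161.2] [ 632. -233.   34.]
top potato_a 0.62 [259.1 193.9] [535. 214.  25.]
top potato_a 0.58 [243.5 267.8] [320. 256.  25.]
top potato_a 0.56 [500.6 206.8] [ 500. -491.   25.]
top bowl_rim 0.87 [235. 129.] [721. 282.  60.]
top bowl_rim 0.81 [348.4 146.3] [671. -48.  60.]
top ledge 0.57 [196.9 216.5] [469. 403.   0.]
top ramekin 0.59 [409.2 158.9] [ 644. -231.    0.]
top squeeze_bottle 0.88 [466.2 214.9] [ 477. -397.    0.]
top squeeze_bottle 0.34 [498.8 206.4] [ 502. -494.    0.]
top mill 0.72 [500.9 207.9] [ 498. -500.    0.]
scene scoop 0.98 [414.9 217.6] [414. 256.   0.]
scene scoop_center 0.79 [416.5 216.9] [424. 258.  22.]
scene scoop_nose 0.57 [393.2 203.1] [399. 180.  12.]
scene potato_a 0.71 [389.1 245.3] [547. 212.  25.]
scene potato_a 0.65 [425.4 220.3] [426. 285.  25.]
scene potato_a 0.64 [426.9 191.8] [326. 263.  25.]
scene bowl_rim 0.97 [289.6 239.7] [658. -44.  60.]
scene bowl_rim 0.85 [403.  313.2] [726. 300.  60.]
scene bowl_rim 0.72 [414.6 217.6] [453. 252.  60.]
scene rack 0.48 [390.9 204.5] [399. 175.   0.]
scene ledge 0.88 [455.  248.1] [465. 390.   0.]
scene ramekin 0.82 [236.8 224. ] [ 651. -227.    0.]
scene ramekin 0.54 [426.1 219.9] [408. 289.   0.]
scene ramekin 0.51 [414.3 220.2] [424. 257.   0.]
scene squeeze_bottle 0.8 [218.1 160.3] [ 466. -407.    0.]
scene squeeze_bottle 0.23 [426.  221.5] [414. 290.   0.]
scene squeeze_bottle 0.15 [415.  219.5] [420. 258.   0.]
scene mill 0.91 [190.4 161.3] [ 507. -489.    0.]
scene mill 0.42 [286.8 238. ] [632. -70.  -0.]
```

View pics/t1.png

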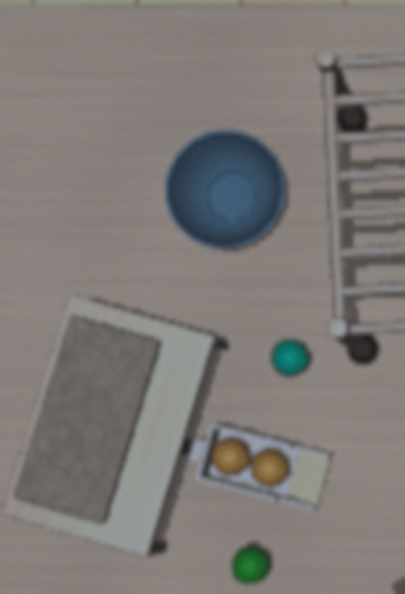

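View pics/t2.png

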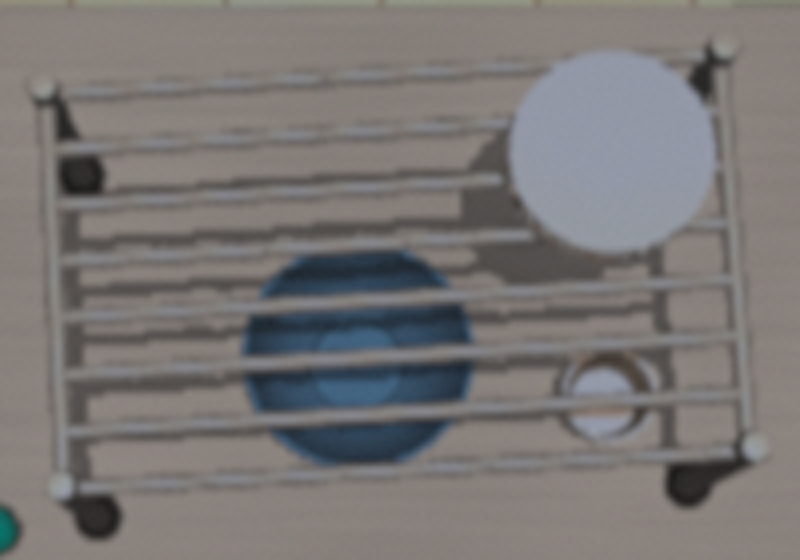

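View pics/s1.png

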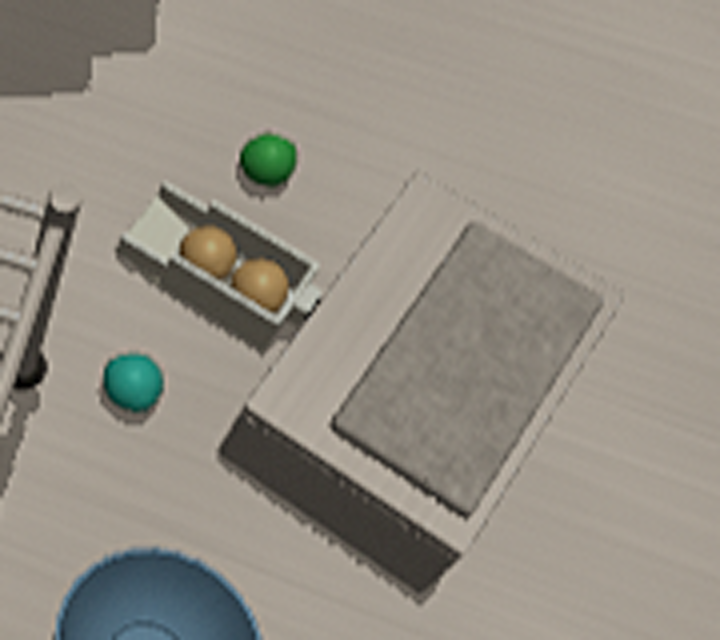

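View pics/s2.png

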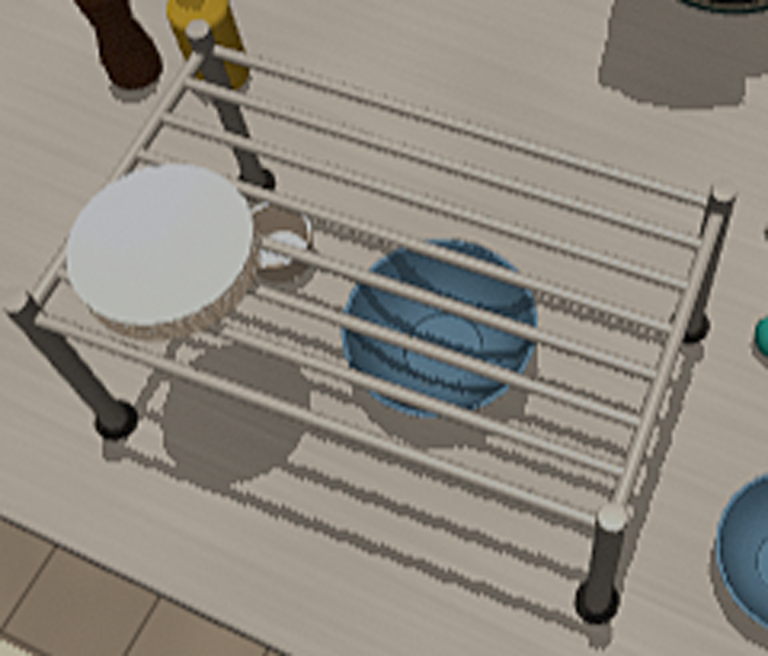

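```bash
cat > fit.py <<'E'
from h import *
from scipy.optimize import least_squares
ct,cs=camera_info("top"),camera_info("scene")
t1=lambda p:(p[0]/2.7+150,p[1]/2.7+60); t2=lambda p:(p[0]/4+260,p[1]/4+60)
s1=lambda p:(p[0]/4+360,p[1]/4+150); s2=lambda p:(p[0]/3.2+150,p[1]/3.2+140)
def fit(obs,x0,nm):
    def W(x,P): return R.from_euler('z',x[2]).apply(P)+[x[0],x[1],0]
    def res(x):
        return np.concatenate([(proj(c,W(x,np.array(P,float)))[0]-uv) for c,uv,P in obs])
    s=least_squares(res,x0,loss='soft_l1',x_scale=[10,10,.1]); print(nm,np.round(s.x,3),'deg',round(np.degrees(s.x[2]),2)); print(np.round(s.fun.reshape(-1,2),1).tolist()); return s.x
if __name__=="__main__":
    rk=[(ct,t2((43,88)),(130,220,235)),(ct,t2((725,48)),(130,-220,235)),(ct,t2((61,486)),(-130,220,235)),(ct,t2((754,446)),(-130,-220,235)),
    (cs,s2((200,32)),(-130,-220,235)),(cs,s2((722,194)),(-130,220,235)),(cs,s2((25,305)),(130,-220,235)),(cs,s2((612,518)),(130,220,235))]
    fit(rk,[680,-50,0],'rack')
    lg=[(ct,t1((73,297)),(120,80,82)),(ct,t1((227,338)),(120,-80,82)),(ct,t1((150,556)),(-120,-80,82)),(ct,t1((5,512)),(-120,80,82)),
    (cs,s1((418,172)),(-120,-80,82)),(cs,s1((622,295)),(-120,80,82)),(cs,s1((460,553)),(120,80,82)),(cs,s1((247,408)),(120,-80,82))]
    fit(lg,[460,390,-.3],'ledge')
    sc=[(ct,t1((216,423)),(-58,-31,44)),(ct,t1((197,477)),(-58,31,44)),(ct,t1((331,452)),(73,-31,32)),(ct,t1((318,508)),(73,31,32)),
    (cs,s1((318,265)),(-58,31,44)),(cs,s1((275,325)),(-58,-31,44)),(cs,s1((162,186)),(73,31,32)),(cs,s1((118,240)),(73,-31,32)),(cs,s1((210,203)),(32,31,44))]
    # scoop x points to -y world; scoop y = +x world
    sc=[(c,uv,(P[0],-P[1],P[2])) for c,uv,P in sc]
    fit(sc,[420,255,-1.3],'scoop')
    for n,t,s,z in [('bowl',t2((357,355)),s2((440,325)),60),('ramekin',t2((606,392)),s2((282,240)),45),('green',t1((251,563)),s1((268,159)),21),('turq',t1((291,357)),s1((133,383)),21),('potA',t1((230,455)),s1((262,285)),25),('potB',t1((269,467)),s1((209,250)),25)]:
        print(n,np.round(atz(ct,t,z)),np.round(atz(cs,s,z)))
E
python3 fit.py
```

```text
rack [ 6.94084e+02 -6.73290e+01  5.80000e-02] deg 3.3
[[-1.3, -1.3], [-0.6, -1.1], [-1.4, -0.5], [-0.3, 0.0], [-0.9, -1.5], [0.4, -1.6], [-3.6, -2.3], [-0.1, -0.8]]
ledge [ 4.64988e+02  3.99886e+02 -2.81000e-01] deg -16.13
[[-0.9, -1.5], [-4.5, -1.0], [-1.5, 0.2], [-1.8, 0.3], [-1.4, -0.9], [-0.4, -0.5], [-0.6, 0.1], [-2.4, -1.5]]
scoop [425.31  252.546  -1.816] deg -104.03
[[-2.3, -0.7], [-0.9, 0.1], [-0.8, -0.2], [-1.4, -0.2], [-0.5, -0.0], [-0.2, -0.0], [-1.1, -1.3], [-0.9, -1.0], [-0.5, -0.6]]
bowl [664. -50.  60.] [666. -46.  60.]
ramekin [ 640. -231.   45.] [ 641. -219.   45.]
green [317. 258.  21.] [316. 262.  21.]
turq [540. 219.  21.] [541. 224.  21.]
potA [433. 283.  25.] [429. 286.  25.]
potB [421. 240.  25.] [416. 242.  25.]
```

```bash
cat >> h.py <<'E'
def toolR(yaw,lean=0):
    "tool pointing down, tool x at yaw (deg); lean>0: turns about tool y so that tool back goes towards +tool x"
    y=np.radians(yaw); x=np.array([np.cos(y),np.sin(y),0]); z=np.array([0,0,-1.]); yy=np.cross(z,x)
    return R.from_matrix(np.c_[x,yy,z])*R.from_euler('y',-lean,degrees=True)
def go(pos,Rt,grasp=False):
    "row from the present pose; pos = TCP (or grasp point)"
    o=bot.get_obs(); R0=q2R(o['ee_rot']); p=np.array(pos,float)
    if grasp: p=p-Rt.apply([0,0,6])
    d=R0.inv().apply(p-o['ee_pos']); r=np.degrees((R0.inv()*Rt).as_rotvec())
    row=np.r_[np.round(d,1),np.round(r,1)]; print(row.tolist(),'dist',round(np.linalg.norm(d)),'ang',round(np.linalg.norm(r)))
    return row
E
python3 - <<'E'
from h import *
go([400,-100,320],toolR(60)); go([426,257,200],toolR(75)); go([426,257,30],toolR(75))
Rt=toolR(0,30); print(Rt.apply([0,0,1]))
E
```

```text
[359.7, -473.5, -76.3, 0.0, -0.0, -44.8] dist 599 ang 45
[478.5, -811.1, 43.7, 0.0, -0.0, -59.8] dist 943 ang 60
[478.5, -811.1, 213.7, 0.0, -0.0, -59.8] dist 966 ang 60
[-0.5        0.        -0.8660254]
```

```bash
python3 -m inch '[[[360,-474,-76,0,0,-45],[360,-474,-76,0,0,-45],[360,-474,-76,0,0,-45],[360,-474,-76,0,0,-45],[360,-474,-76,0,0,-45],[360,-474,-76,0,0,-45],[360,-474,-76,0,0,-45],[360,-474,-76,0,0,-45],[360,-474,-76,0,0,-45],[360,-474,-76,0,0,-45],[360,-474,-76,0,0,-45],[360,-474,-76,0,0,-45],[360,-474,-76,0,0,-45],[360,-474,-76,0,0,-45],[360,-474,-76,0,0,-45]]]' 93
python3 - <<'E'
from h import *
go([421,255,220],toolR(75)); print(bot.get_obs()['qpos'])
E
```

```text
t: 2.6
ee_pos: [400.9, -95.7, 320.7]
ee_rot: [0.0, 0.864, 0.503, 0.001]
wrist_force: [-0.7, -0.9, 0.2]
gripper_width: 93.2
[314.7, -156.1, 100.9, 0.1, -0.1, -14.6] dist 365 ang 15
[-2.96841127e-01 -4.80381111e-01  1.83619830e+00  8.87435575e-04
  1.78411500e+00  2.20388290e-01]
```

```bash
python3 -m inch '[[[315,-156,60,0,0,-15],[315,-156,60,0,0,-15],[315,-156,60,0,0,-15],[315,-156,60,0,0,-15],[315,-156,60,0,0,-15],[315,-156,60,0,0,-15],[315,-156,101,0,0,-15],[315,-156,101,0,0,-15],[315,-156,101,0,0,-15],[315,-156,101,0,0,-15],[315,-156,101,0,0,-15],[315,-156,101,0,0,-15]]]'
python3 - <<'E'
from h import *
im=grab_frame("wrist");c=camera_info("wrist");cv2.imwrite("pics/w1.png",im[:,:,::-1])
im=grab_frame("top");crop(im,150,120,320,300,4,"pics/t3.png")
o=bot.get_obs();print(o['ee_pos'],o['qpos'])
for yaw,xy in [(-104,(425.3,252.5)),]:
    P=R.from_euler('z',yaw,degrees=True).apply([(-58,31,44),(-58,-31,44),(32,31,44),(32,-31,44),(73,31,32),(73,-31,32)])+[xy[0],xy[1],0]
    print(np.round(proj(c,P)).tolist())
E
```

```text
t: 3.6
ee_pos: [421.2, 255.1, 220.2]
ee_rot: [0.001, 0.791, 0.612, 0.001]
wrist_force: [-0.7, 0.3, 0.4]
gripper_width: 93.0
[421.59277981 254.51335619 220.9038145 ] [ 4.91741092e-01 -2.85649578e-01  1.85485520e+00 -7.32730934e-04
  1.56908281e+00  7.47974097e-01]
[[350.0, 143.0], [291.0, 143.0], [349.0, 224.0], [294.0, 224.0], [347.0, 253.0], [296.0, 254.0]]
```

View pics/w1.png

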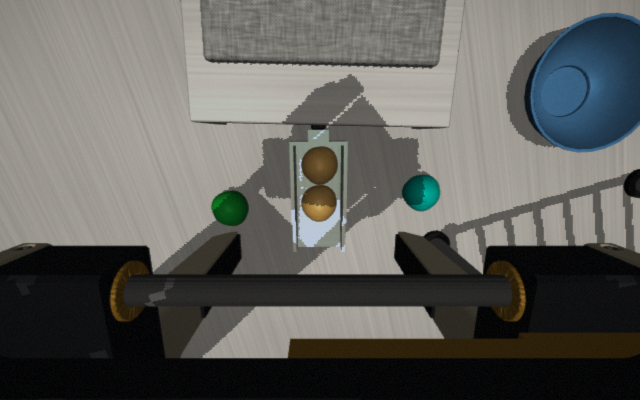

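View pics/t3.png

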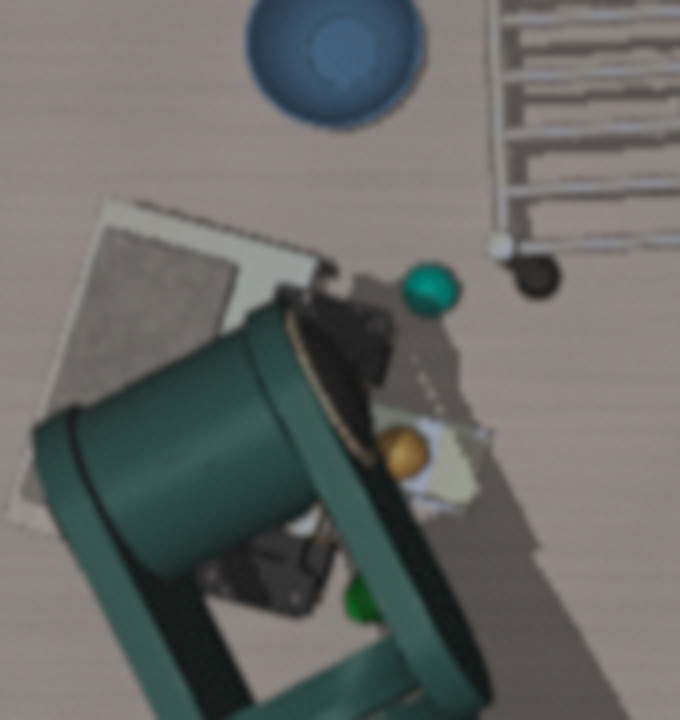

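Run:
```python
from h import *
go([426.5,257.4,30],toolR(75.7))
```

```text
[3.7, 3.5, 190.9, 0.2, -0.1, -0.4] dist 191 ang 0
```

```bash
python3 -m inch '[[[4,3.5,40,0,0,-0.5],[4,3.5,80,0,0,-0.5],[4,3.5,120,0,0,-0.5],[4,3.5,150,0,0,-0.5],[4,3.5,170,0,0,-0.5],[4,3.5,182,0,0,-0.5],[4,3.5,190,0,0,-0.5],[4,3.5,190,0,0,-0.5]]]' 93
python3 - <<'E'
from h import *
im=grab_frame("scene");crop(im,360,120,540,260,4,"pics/s3.png")
go([426.5,257.4,30],toolR(75.7))
E
```

```text
t: 4.37
ee_pos: [426.8, 257.1, 30.6]
ee_rot: [0.001, 0.789, 0.614, 0.001]
wrist_force: [-0.3, 0.2, -0.0]
gripper_width: 93.3
[-0.2, -0.6, 1.7, 0.2, -0.1, 0.1] dist 2 ang 0
```

View pics/s3.png

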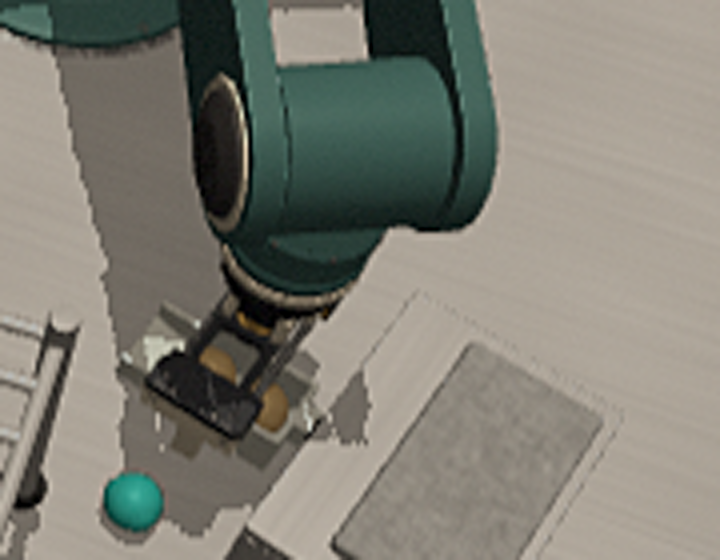

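```bash
python3 -m inch '[[[0,0,0,0,0,0],[0,0,0,0,0,0],[0,0,0,0,0,0],[0,0,0,0,0,0],[0,0,0,0,0,0],[0,0,0,0,0,0],[0,0,0,0,0,0],[0,0,0,0,0,0]]]' 55 35
```

```text
t: 5.08
ee_pos: [427.1, 257.6, 32.0]
ee_rot: [0.001, 0.789, 0.614, 0.002]
wrist_force: [-3.9, -0.1, 7.3]
gripper_width: 61.8
```

```bash
python3 -m inch '[[[0,0,-2,0,0,0],[0,0,-4,0,0,0],[0,0,-6,0,0,0],[0,0,-6,0,0,0]]]' 55 40
python3 - <<'E'
from h import *
im=grab_frame("scene");crop(im,360,120,540,260,4,"pics/s4.png")
im=grab_frame("wrist");cv2.imwrite("pics/w4.png",im[:,:,::-1])
p=np.array([426.7,257.4]);d=np.array([-.245,-.9695])
go([*(p+170*d),38],toolR(75.7))
E
```

```text
t: 5.42
ee_pos: [427.2, 257.6, 38.4]
ee_rot: [0.001, 0.789, 0.614, 0.002]
wrist_force: [0.2, -0.2, -1.9]
gripper_width: 61.7
[-170.3, -0.2, -0.4, 0.2, -0.1, 0.1] dist 170 ang 0
```

View pics/s4.png

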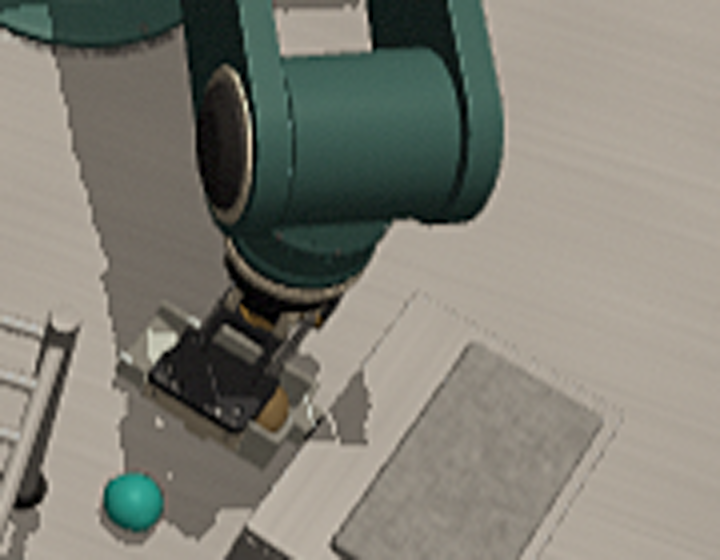

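View pics/w4.png

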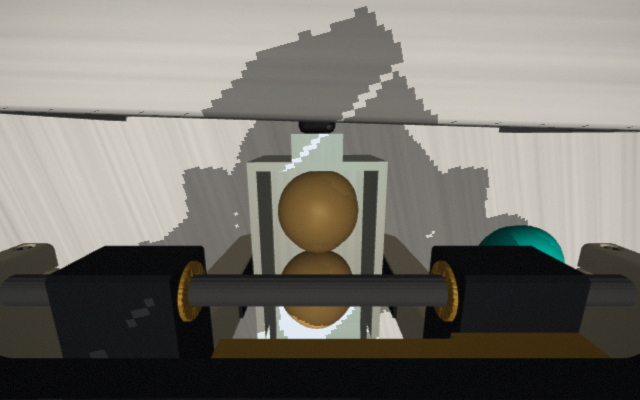

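```bash
python3 -m inch '[[[-2,0,0,0,0,0],[-6,0,0,0,0,0],[-13,0,0,0,0,0],[-22,0,0,0,0,0],[-32,0,0,0,0,0],[-44,0,0,0,0,0],[-56,0,0,0,0,0],[-68,0,0,0,0,0],[-80,0,0,0,0,0],[-92,0,0,0,0,0],[-104,0,0,0,0,0],[-116,0,0,0,0,0],[-128,0,0,0,0,0],[-140,0,0,0,0,0],[-150,0,0,0,0,0],[-158,0,0,0,0,0],[-164,0,0,0,0,0],[-168,0,0,0,0,0],[-170,0,0,0,0,0],[-170,0,0,0,0,0]]]'
python3 - <<'E'
from h import *
im=grab_frame("scene");crop(im,330,120,510,260,4,"pics/s5.png")
im=grab_frame("wrist");cv2.imwrite("pics/w5.png",im[:,:,::-1])
E
```

```text
t: 7.18
ee_pos: [385.3, 92.6, 37.7]
ee_rot: [0.001, 0.789, 0.614, 0.002]
wrist_force: [-0.2, -0.2, -4.6]
gripper_width: 61.7
```

View pics/s5.png

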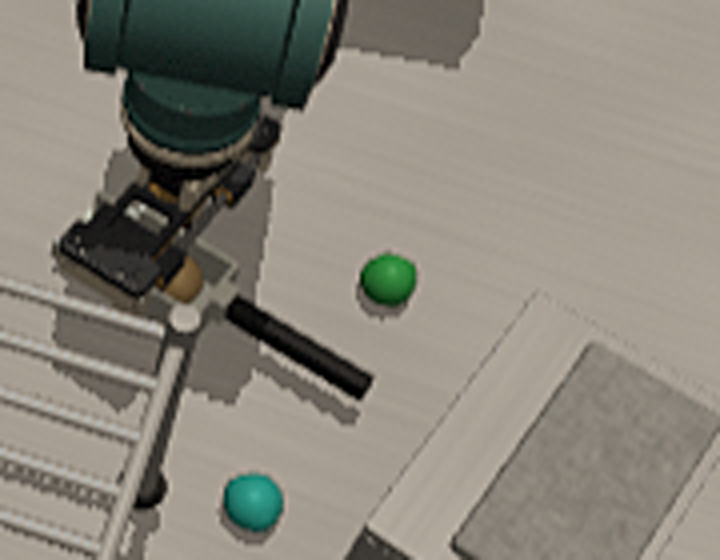

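View pics/w5.png

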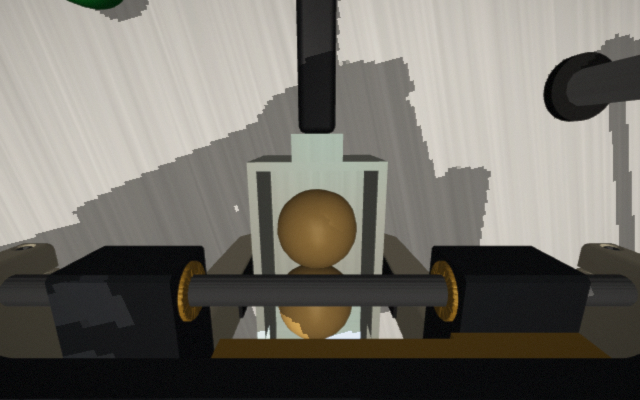

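```bash
python3 -m inch '[[[0,0,2,0,0,0],[0,0,4,0,0,0],[0,0,5.5,0,0,0],[0,0,6,0,0,0],[0,0,6,0,0,0]]]'; python3 -m inch '[[[0,0,0,0,0,0],[0,0,0,0,0,0],[0,0,0,0,0,0],[0,0,0,0,0,0],[0,0,0,0,0,0],[0,0,0,0,0,0]]]' 93
```

```text
t: 7.7
ee_pos: [385.4, 93.2, 32.0]
ee_rot: [0.0, 0.789, 0.614, 0.002]
wrist_force: [-5.0, -0.6, 7.6]
gripper_width: 61.8
t: 8.2
ee_pos: [385.4, 93.2, 32.0]
ee_rot: [0.0, 0.789, 0.614, 0.002]
wrist_force: [0.2, -0.1, -0.6]
gripper_width: 92.0
```

```bash
python3 -m inch '[[[0,0,-15,0,0,0],[0,0,-40,0,0,0],[0,0,-75,0,0,0],[0,0,-115,0,0,0],[30,0,-150,0,0,0],[60,0,-170,0,0,0],[90,0,-170,0,0,0],[100,0,-170,0,0,0],[100,0,-170,0,0,0]]]'
python3 - <<'E'
from h import *
im=grab_frame("scene");crop(im,330,120,510,260,4,"pics/s6.png")
im=grab_frame("wrist");cv2.imwrite("pics/w6.png",im[:,:,::-1])
c=camera_info("wrist"); 
import pickle; pickle.dump(c,open("c6.pkl","wb"))
E
```

```text
t: 8.95
ee_pos: [409.4, 191.4, 201.9]
ee_rot: [0.0, 0.788, 0.615, 0.002]
wrist_force: [-0.6, -0.2, -1.3]
gripper_width: 93.1
```

View pics/s6.png

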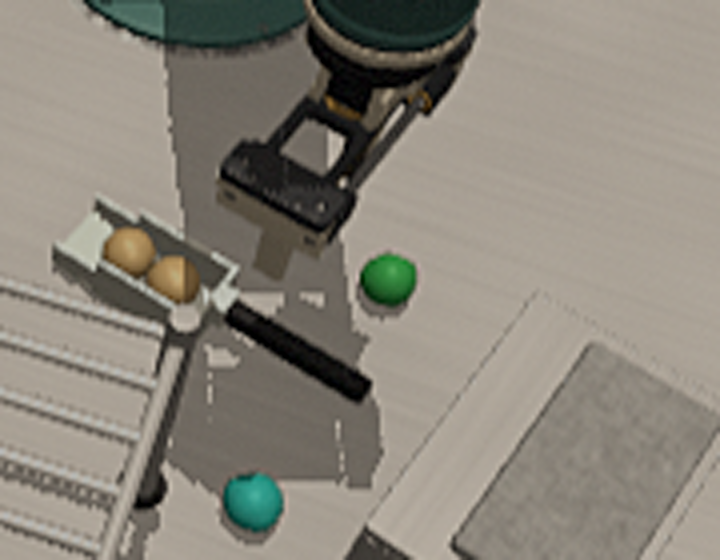

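View pics/w6.png

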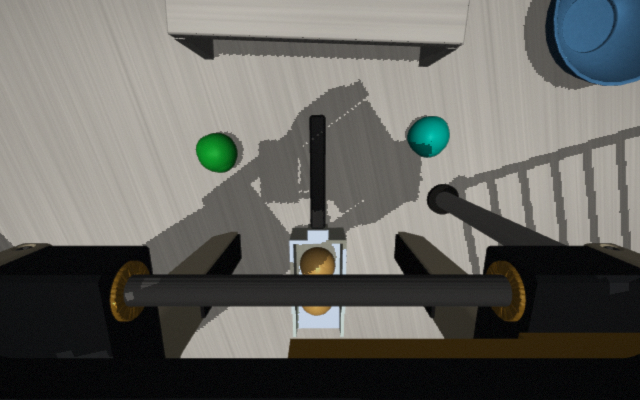

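Run:
```python
from h import *
import pickle; c=pickle.load(open("c6.pkl","rb"))
e=atz(c,(317.5,115.5),44); f=atz(c,(318.5,222),44); b=(atz(c,(290,230),44)+atz(c,(347,230),44))/2
print(e,f,b); u=(b-e)[:2]; L=np.linalg.norm(u); u/=L; yaw=np.degrees(np.arctan2(u[1],u[0]));print(L,yaw)
o=b[:2]+58*u; print('origin',o)
ax=180+yaw
for x,ln in [(-97,25)]:
    g=o+x*u
    Rt=toolR(ax,ln)
    go([*g,140],Rt,True); go([*g,34],Rt,True)
```

```text
[429.68152498 270.36387279  44.        ] [404.27717001 165.10092414  44.        ] [402.10679356 156.43378269  44.        ]
117.21958557329316 -103.60576841566389
origin [388.46287548 100.06141801]
[7.7, 0.9, 56.0, -0.0, -25.1, -0.5] dist 57 ang 25
[7.6, 0.7, 162.0, -0.0, -25.1, -0.5] dist 162 ang 25
```

Run:
```python
from h import *
import pickle; c=pickle.load(open("c6.pkl","rb"))
o=np.array([384.5,88,0]);
P=R.from_euler('z',-103.8,degrees=True).apply([(-188,0,44),(-188,0,24),(-70,0,44),(-58,31,44),(-58,-31,44),(-54,27,4),(73,31,32),(73,-31,32)])+o
print(np.round(proj(c,P),1).tolist(), c['xyz'])
im=cv2.imread("pics/w6.png")[100:350,250:390]
cv2.imwrite("pics/w6c.png",cv2.resize(im,None,fx=4,fy=2.4*1,interpolation=cv2.INTER_CUBIC))
```

```text
[[317.1, 115.4], [317.1, 116.5], [317.8, 230.6], [346.6, 241.0], [289.1, 241.3], [340.0, 232.3], [343.7, 338.1], [293.1, 338.4]] [425.12337434 254.27428166 341.77752491]
```

View pics/w6c.png

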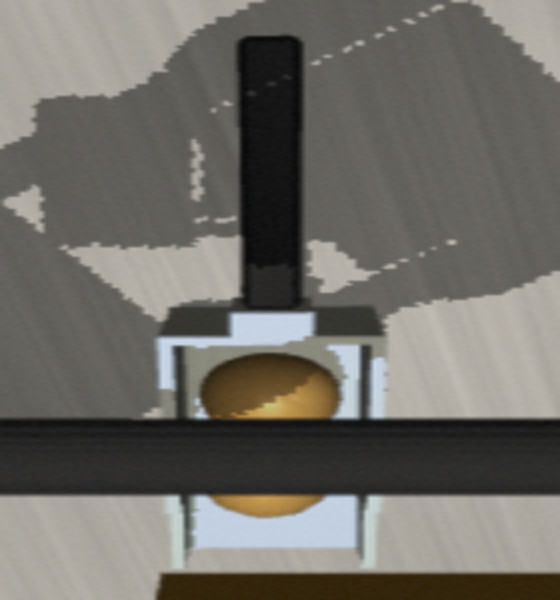

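Run:
```python
from h import *
g=[407.6,182.2]; Rt=toolR(76.2,25)
go([*g,120],Rt,True); go([*g,34],Rt,True)
```

```text
[-5.0, 0.3, 76.0, 0.0, -25.1, -0.4] dist 76 ang 25
[-5.1, 0.1, 162.0, 0.0, -25.1, -0.4] dist 162 ang 25
```

```bash
python3 -m inch '[[[-5,0.2,30,0,-10,-0.4],[-5,0.2,60,0,-20,-0.4],[-5,0.2,76,0,-25,-0.4],[-5,0.2,100,0,-25,-0.4],[-5,0.2,125,0,-25,-0.4],[-5,0.2,145,0,-25,-0.4],[-5,0.2,157,0,-25,-0.4],[-5,0.2,162,0,-25,-0.4],[-5,0.2,162,0,-25,-0.4]]]' 60
python3 - <<'E'
from h import *
im=grab_frame("wrist");cv2.imwrite("pics/w7.png",im[:,:,::-1])
go([407.6,182.2,34],toolR(76.2,25),True)
E
```

```text
t: 9.8
ee_pos: [408.0, 183.8, 39.1]
ee_rot: [0.133, 0.768, 0.602, -0.17]
wrist_force: [0.2, -0.1, 0.3]
gripper_width: 60.1
[0.6, -0.4, 0.4, 0.0, -0.1, -0.0] dist 1 ang 0
```

View pics/w7.png

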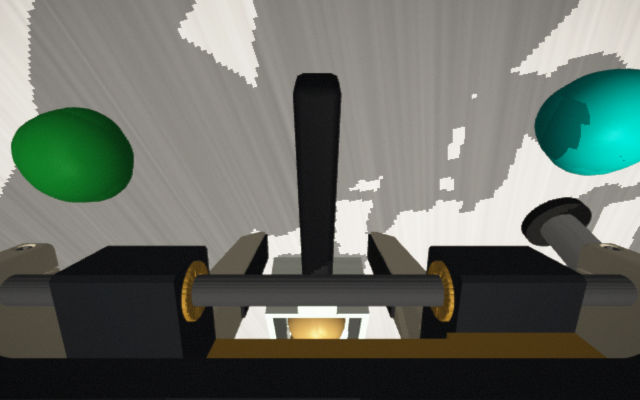

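```bash
python3 -m inch '[[[0,0,0,0,0,0],[0,0,0,0,0,0],[0,0,0,0,0,0],[0,0,0,0,0,0],[0,0,0,0,0,0],[0,0,0,0,0,0],[0,0,0,0,0,0],[0,0,0,0,0,0],[0,0,0,0,0,0],[0,0,0,0,0,0]]]' 10 60
python3 - <<'E'
from h import *
p=bot.get_obs()['ee_pos'];go(p+[0,0,15],q2R(bot.get_obs()['ee_rot']));go(p+[0,0,45],q2R(bot.get_obs()['ee_rot']))
E
```

```text
t: 10.68
ee_pos: [408.5, 184.2, 40.1]
ee_rot: [0.133, 0.768, 0.602, -0.17]
wrist_force: [-0.3, 1.0, 1.8]
gripper_width: 15.5
[-6.3, 0.0, -13.6, 0.0, 0.0, 0.0] dist 15 ang 0
[-19.0, 0.0, -40.8, 0.0, 0.0, 0.0] dist 45 ang 0
```

```bash
python3 -m inch '[[[-1,0,-2.2,0,0,0],[-3,0,-6.5,0,0,0],[-6.3,0,-13.6,0,0,0],[-10,0,-21,0,0,0],[-13,0,-28,0,0,0],[-13,0,-28,0,0,0]]]'
python3 - <<'E'
from h import *
print(bot.get_obs()['moment'])
im=grab_frame("scene");crop(im,330,120,510,260,4,"pics/s8.png")
im=grab_frame("wrist");cv2.imwrite("pics/w8.png",im[:,:,::-1])
E
```

```text
t: 11.18
ee_pos: [409.2, 184.6, 73.0]
ee_rot: [0.133, 0.769, 0.602, -0.168]
wrist_force: [-0.5, -0.3, -2.8]
gripper_width: 15.4
[ 0.64618913 -0.25925869 -0.02288497]
```

View pics/s8.png

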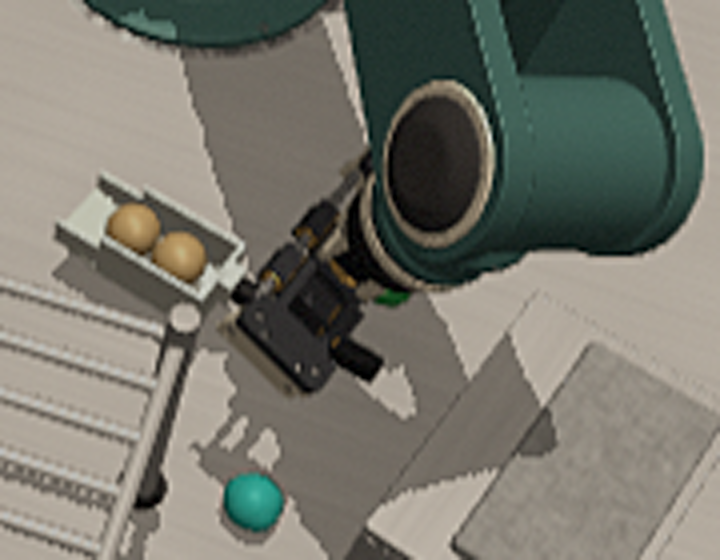

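View pics/w8.png

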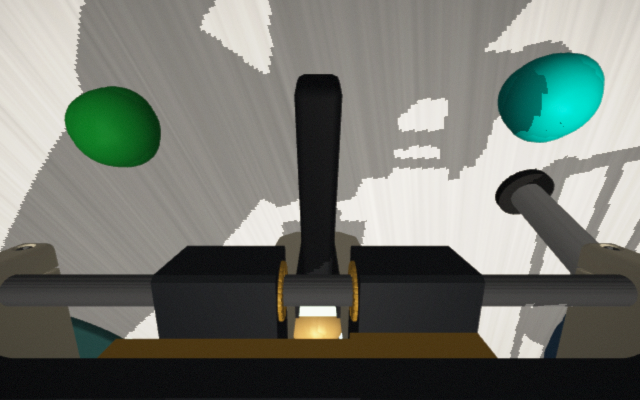

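Run:
```python
from h import *
o=bot.get_obs(); print(o['qpos'],o['ee_pos'],o['ee_rot'])
```

```text
[ 0.55053611 -0.07722713  1.96893808 -0.30081791  1.56800371  0.84114245] [408.61602164 184.31821863  71.39993465] [ 0.13328497  0.76855144  0.60244047 -0.16920189]
```

```bash
cat > kin.py <<'E'
from h import *
from scipy.optimize import least_squares
D=[([-1.3428,.11638,1.44209,0,1.58399,-.03782],[177.25,-651.18,243.1],[0,.99118,.1325,0]),
([-.29684,-.48038,1.8362,.0009,1.78411,.22039],[400.9,-95.7,320.7],[0,.864,.503,.001]),
([.49174,-.28565,1.85485,-.0007,1.56908,.74797],[421.6,254.5,220.9],[.001,.791,.612,.001]),
([.55053611,-.07722713,1.96893808,-.30081791,1.56800371,.84114245],[408.6,184.3,71.4],[.13328,.76855,.60244,-.1692])]
Y=lambda a:R.from_euler('y',a); Z=lambda a:R.from_euler('z',a)
LIM=np.array([[-2.83,2.83],[-.83,2.19],[.07,2.5],[-1.14,4.28],[.01,3],[-2.97,2.97]])
def fk(q,p):
    a1,b1,d1,L1,e,L2,d6,off=p
    W=Y(q[1]+q[2]); Rw=Z(q[0])*W*Z(q[3])*Y(q[4])
    P=Z(q[0]).apply(np.array([a1,b1,d1])+Y(q[1]).apply([0,0,L1])+W.apply([e,0,L2]))+Rw.apply([0,0,d6])
    return P, Rw*Z(q[5]+off)
def res(p):
    r=[]
    for q,P,qu in D:
        f,Rf=fk(q,p); r+=list(f-P)+list(300*(q2R(qu).inv()*Rf).as_rotvec())
    return np.array(r)
best=min((least_squares(res,[0,25,300,450,20,600,300,o]) for o in (-1.57,0,1.57,3.1)),key=lambda s:s.cost)
p=best.x
def ik(pos,Rt,q0):
    def f(q):
        P,Rf=fk(q,p); return np.r_[P-pos,400*(Rf.inv()*Rt).as_rotvec()]
    s=least_squares(f,np.clip(q0,LIM[:,0]+.01,LIM[:,1]-.01),bounds=(LIM[:,0],LIM[:,1])); return s.x,np.abs(s.fun).max()
if __name__=="__main__":
    print(np.round(p,2),best.cost,np.round(best.fun.reshape(-1,6),1).tolist())
E
python3 kin.py
```

```text
[-1.0000e-02  2.5490e+01  1.3754e+02  4.5977e+02  8.1390e+01  6.2030e+02
  2.7738e+02  1.5700e+00] 0.3209387811796227 [[0.0, -0.0, -0.0, 0.3, 0.0, -0.2], [0.0, -0.0, 0.0, -0.1, -0.2, -0.0], [-0.0, 0.0, 0.0, -0.0, 0.4, 0.5], [0.0, -0.0, 0.0, -0.0, -0.0, -0.2]]
```

```bash
cat > plan.py <<'E'
from kin import *
o=bot.get_obs()
T=Z(np.radians(-103.8)).inv()*toolR(76.2,25)   # tool in scoop
def tool(psi,th): return R.from_euler('z',psi,degrees=True)*Y(np.radians(th))*T
def wp(g,psi,th):
    Rt=tool(psi,th); return np.array(g,float)-Rt.apply([0,0,6]),Rt
def rows(W,q=None,show=True):
    o=bot.get_obs(); R0=q2R(o['ee_rot']); q=o['qpos'] if q is None else q
    for g,psi,th in W:
        P,Rt=wp(g,psi,th); qn,er=ik(P,Rt,q)
        d=R0.inv().apply(P-o['ee_pos']); r=np.degrees((R0.inv()*Rt).as_rotvec())
        print(g,psi,th,'->',np.round(np.r_[d,r],1).tolist(),'| q',np.round(qn,2).tolist(),'err',round(er,1),'dq',round(np.abs(qn-q).max(),2)); q=qn
    return q
E
python3 - <<'E'
from plan import *
print(np.degrees((q2R(o['ee_rot']).inv()*toolR(76.2,25)).as_rotvec()))
W=[((408,181,66),-103.8,0),((408,165,100),-95,0),((405,130,134),-80,0),((400,90,134),-65,0),((395,50,134),-50,0),((395,10,134),-35,0),((395,-20,134),-20,0),((395,-45,134),-8,0),((400,-60,134),3.3,0)]
q=rows(W)
rows([((430,-59,134),3.3,0),((458,-58,134),3.3,0),((475,-58,150),3.3,12),((488,-58,166),3.3,24),((498,-58,176),3.3,32),((503,-58,184),3.3,38),((503,-58,190),3.3,45)],q)
E
```

```text
[ 0.05050285 -0.1228856  -0.0278989 ]
(408, 181, 66) -103.8 0 -> [-0.8, 0.2, 0.3, 0.1, -0.1, -0.0] | q [0.55, -0.08, 1.97, -0.3, 1.57, 0.84] err 0.0 dq 0.0
(408, 165, 100) -95 0 -> [-29.2, 3.7, -24.0, -3.7, -0.1, -8.0] | q [0.55, -0.16, 1.99, -0.35, 1.59, 0.68] err 0.0 dq 0.16
(405, 130, 134) -80 0 -> [-75.2, 8.5, -40.1, -10.0, -0.1, -21.6] | q [0.52, -0.31, 2.05, -0.41, 1.56, 0.38] err 0.0 dq 0.3
(400, 90, 134) -65 0 -> [-111.8, 12.6, -23.1, -16.3, -0.1, -35.2] | q [0.45, -0.46, 2.16, -0.44, 1.46, 0.07] err 0.0 dq 0.31
(395, 50, 134) -50 0 -> [-148.5, 16.8, -6.1, -22.6, -0.1, -48.8] | q [0.35, -0.62, 2.25, -0.42, 1.37, -0.29] err 0.0 dq 0.36
(395, 10, 134) -35 0 -> [-184.3, 26.1, 10.5, -29.0, -0.1, -62.4] | q [0.18, -0.75, 2.32, -0.32, 1.27, -0.73] err 0.0 dq 0.44
(395, -20, 134) -20 0 -> [-211.3, 33.1, 23.0, -35.3, -0.1, -76.0] | q [-0.02, -0.83, 2.36, -0.15, 1.2, -1.21] err 1.2 dq 0.48
(395, -45, 134) -8 0 -> [-233.8, 39.0, 33.5, -40.4, -0.0, -86.9] | q [-0.19, -0.83, 2.36, 0.02, 1.18, -1.63] err 5.1 dq 0.42
(400, -60, 134) 3.3 0 -> [-246.4, 47.6, 39.3, -45.1, -0.0, -97.1] | q [-0
[... 247 characters left out ...]
 [-0.26, -0.63, 2.26, 0.15, 1.1, -1.93] err 0.0 dq 0.09
(475, -58, 150) 3.3 12 -> [-234.9, 121.1, 16.0, -34.8, 8.2, -101.5] | q [-0.21, -0.44, 2.09, 0.06, 1.28, -1.85] err 0.0 dq 0.19
(488, -58, 166) 3.3 24 -> [-238.6, 134.9, -0.1, -24.1, 16.5, -105.0] | q [-0.17, -0.28, 1.93, 0.0, 1.47, -1.8] err 0.0 dq 0.2
(498, -58, 176) 3.3 32 -> [-240.4, 145.4, -10.2, -16.8, 22.0, -106.8] | q [-0.15, -0.17, 1.82, -0.03, 1.61, -1.78] err 0.0 dq 0.13
(503, -58, 184) 3.3 38 -> [-242.5, 150.9, -18.0, -11.2, 26.1, -108.0] | q [-0.14, -0.09, 1.75, -0.04, 1.71, -1.77] err 0.0 dq 0.1
(503, -58, 190) 3.3 45 -> [-244.7, 151.6, -23.3, -4.6, 30.8, -109.0] | q [-0.13, -0.02, 1.69, -0.07, 1.82, -1.76] err 0.0 dq 0.11
```

Run:
```python
from plan import *
K=[(-103.8,408,181,66),(-95,408,165,100),(-80,412,130,130),(-65,415,90,132),(-50,420,50,132),(-35,425,10,132)]
ps=[-103.2,-102,-100,-97.5,-94.5,-91,-87.5,-83.5,-79.5,-75.5,-71.5,-67.5,-63.5,-59.5,-55.5,-51.5,-48,-45,-43,-42]
K=np.array(K);W=[(tuple(float(round(np.interp(a,K[:,0],K[:,i]),1)) for i in (1,2,3)),a,0) for a in ps]
rows(W)
```

```text
(408.0, 179.9, 68.3) -103.2 0 -> [-2.7, 0.4, -1.3, -0.2, -0.1, -0.6] | q [0.55, -0.08, 1.97, -0.31, 1.57, 0.83] err 0.0 dq 0.01
(408.0, 177.7, 73.0) -102 0 -> [-6.6, 0.9, -4.7, -0.7, -0.1, -1.7] | q [0.55, -0.09, 1.97, -0.31, 1.57, 0.81] err 0.0 dq 0.02
(408.0, 174.1, 80.7) -100 0 -> [-13.0, 1.7, -10.2, -1.6, -0.1, -3.5] | q [0.55, -0.11, 1.98, -0.32, 1.58, 0.77] err 0.0 dq 0.04
(408.0, 169.5, 90.3) -97.5 0 -> [-21.1, 2.7, -17.0, -2.6, -0.1, -5.7] | q [0.55, -0.14, 1.98, -0.34, 1.58, 0.72] err 0.0 dq 0.05
(408.1, 163.8, 101.0) -94.5 0 -> [-30.7, 4.0, -24.4, -3.9, -0.1, -8.5] | q [0.55, -0.17, 1.99, -0.35, 1.58, 0.67] err 0.0 dq 0.06
(409.1, 155.7, 108.0) -91 0 -> [-40.5, 6.8, -27.5, -5.3, -0.1, -11.6] | q [0.54, -0.2, 2.0, -0.37, 1.58, 0.6] err 0.0 dq 0.07
(410.0, 147.5, 115.0) -87.5 0 -> [-50.6, 9.5, -30.6, -6.8, -0.1, -14.8] | q [0.53, -0.23, 2.02, -0.38, 1.57, 0.53] err 0.0 dq 0.07
(411.1, 138.2, 123.0) -83.5 0 -> [-61.9, 12.6, -34.1, -8.5, -0.1, -18.4] | q [0.52, -0.26, 2.03, -0.4, 1.56, 0.45] err 0.0 dq 0.08
(412.1, 128.7, 130.1) -79.5 0 -> [-73.1, 15.7, -36.8, -10.2, -0.1, -22.
[... 805 characters left out ...]
, -0.5, 2.19, -0.43, 1.37, -0.16] err 0.0 dq 0.1
(419.5, 54.0, 132.0) -51.5 0 -> [-138.8, 39.7, -8.4, -22.0, -0.1, -47.4] | q [0.34, -0.53, 2.21, -0.42, 1.34, -0.26] err 0.0 dq 0.1
(420.7, 44.7, 132.0) -48 0 -> [-146.9, 43.0, -4.6, -23.5, -0.1, -50.6] | q [0.3, -0.56, 2.22, -0.41, 1.31, -0.36] err 0.0 dq 0.09
(421.7, 36.7, 132.0) -45 0 -> [-153.8, 45.8, -1.4, -24.7, -0.1, -53.3] | q [0.27, -0.59, 2.24, -0.39, 1.29, -0.44] err 0.0 dq 0.08
(422.3, 31.3, 132.0) -43 0 -> [-158.5, 47.7, 0.8, -25.6, -0.1, -55.2] | q [0.25, -0.6, 2.25, -0.38, 1.27, -0.49] err 0.0 dq 0.06
(422.7, 28.7, 132.0) -42 0 -> [-160.7, 48.6, 1.8, -26.0, -0.1, -56.1] | q [0.24, -0.61, 2.25, -0.38, 1.26, -0.52] err 0.0 dq 0.03
```

```bash
python3 -m inch '[[[-2.7,0.4,-1.3,-0.2,0,-0.6],[-6.6,0.9,-4.7,-0.7,0,-1.7],[-13,1.7,-10,-1.6,0,-3.5],[-21,2.7,-17,-2.6,0,-5.7],[-31,4,-24.4,-3.9,0,-8.5],[-40.5,6.8,-27.5,-5.3,0,-11.6],[-50.6,9.5,-30.6,-6.8,0,-14.8],[-62,12.6,-34,-8.5,0,-18.4],[-73,15.7,-36.8,-10.2,0,-22.1],[-82.7,18.8,-33,-11.9,0,-25.7],[-92,22,-29,-13.6,0,-29.3],[-101.7,25.2,-25.3,-15.3,0,-33],[-111,28.6,-21.2,-17,0,-36.6],[-120.4,32.3,-17,-18.6,0,-40.2],[-129.5,36,-12.7,-20.3,0,-43.8],[-139,39.7,-8.4,-22,0,-47.4],[-147,43,-4.6,-23.5,0,-50.6],[-154,45.8,-1.4,-24.7,0,-53.3],[-158.5,47.7,0.8,-25.6,0,-55.2],[-160.7,48.6,1.8,-26,0,-56.1]]]'
python3 - <<'E'
from plan import *
im=grab_frame("scene");crop(im,280,90,480,250,4,"pics/s9.png")
im=grab_frame("wrist");cv2.imwrite("pics/w9.png",im[:,:,::-1])
K=np.array([(-42,422.7,28.7,132),(-35,424,10,132),(-20,426,-20,132),(-8,428,-45,132),(3.3,430,-59,132)])
ps=[-41.5,-40,-38,-35.5,-32.5,-29,-25.5,-22,-18.5,-15,-11.5,-8,-5,-2,0.3,2,3,3.3]
W=[(tuple(float(round(np.interp(a,K[:,0],K[:,i]),1)) for i in (1,2,3)),a,0) for a in ps]
rows(W)
E
```

```text
t: 12.95
ee_pos: [420.3, 29.5, 137.4]
ee_rot: [0.202, 0.349, 0.912, -0.077]
wrist_force: [0.2, -0.6, -2.6]
gripper_width: 15.6
(422.8, 27.4, 132.0) -41.5 0 -> [-0.8, -0.1, 0.3, -0.2, -0.1, -0.4] | q [0.24, -0.61, 2.25, -0.37, 1.26, -0.54] err 0.0 dq 0.01
(423.1, 23.4, 132.0) -40 0 -> [-3.4, -2.9, 1.6, -0.9, -0.1, -1.8] | q [0.22, -0.62, 2.26, -0.36, 1.25, -0.58] err 0.0 dq 0.04
(423.4, 18.0, 132.0) -38 0 -> [-6.9, -6.8, 3.2, -1.7, -0.1, -3.6] | q [0.2, -0.64, 2.27, -0.35, 1.24, -0.64] err 0.0 dq 0.06
(423.9, 11.3, 132.0) -35.5 0 -> [-11.3, -11.6, 5.2, -2.8, -0.1, -5.9] | q [0.17, -0.65, 2.28, -0.32, 1.22, -0.72] err 0.0 dq 0.08
(424.3, 5.0, 132.0) -32.5 0 -> [-15.4, -16.1, 7.1, -4.0, -0.1, -8.6] | q [0.13, -0.67, 2.29, -0.3, 1.2, -0.81] err 0.0 dq 0.09
(424.8, -2.0, 132.0) -29 0 -> [-20.0, -21.2, 9.3, -5.5, -0.1, -11.8] | q [0.09, -0.69, 2.3, -0.26, 1.18, -0.91] err 0.0 dq 0.11
(425.3, -9.0, 132.0) -25.5 0 -> [-24.6, -26.2, 11.4, -7.0, -0.1, -14.9] | q [0.05, -0.71, 2.31, -0.22, 1.16, -1.02] err 0.0 dq 0.11
(425.7, -16.0, 132.0) -22 0 -> [-29.2, -31.3, 13.6, -8.4, -0.1, -18.1] | q [0
[... 671 characters left out ...]
0.74, 2.32, 0.06, 1.12, -1.7] err 0.0 dq 0.09
(429.1, -52.4, 132.0) -2 0 -> [-53.9, -56.8, 25.1, -16.9, -0.1, -36.2] | q [-0.24, -0.73, 2.32, 0.09, 1.13, -1.79] err 0.0 dq 0.09
(429.5, -55.3, 132.0) 0.3 0 -> [-56.0, -58.8, 26.1, -17.9, -0.1, -38.3] | q [-0.26, -0.73, 2.31, 0.12, 1.13, -1.86] err 0.0 dq 0.07
(429.8, -57.4, 132.0) 2 0 -> [-57.6, -60.2, 26.8, -18.6, -0.1, -39.9] | q [-0.28, -0.72, 2.31, 0.14, 1.14, -1.91] err 0.0 dq 0.05
(429.9, -58.6, 132.0) 3 0 -> [-58.4, -61.0, 27.2, -19.0, -0.1, -40.8] | q [-0.29, -0.72, 2.31, 0.16, 1.14, -1.94] err 0.0 dq 0.03
(430.0, -59.0, 132.0) 3.3 0 -> [-58.7, -61.3, 27.3, -19.1, -0.1, -41.0] | q [-0.29, -0.72, 2.31, 0.16, 1.14, -1.95] err 0.0 dq 0.01
```

View pics/s9.png

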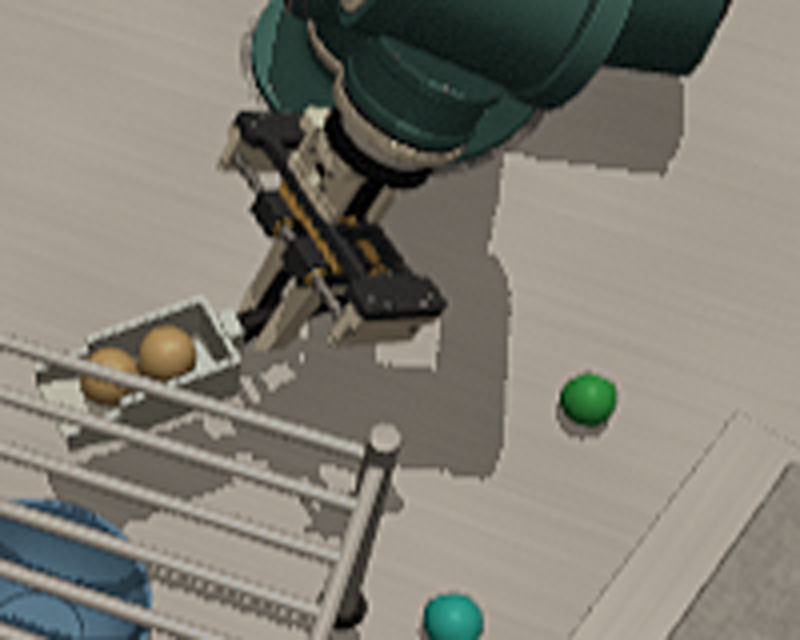

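View pics/w9.png

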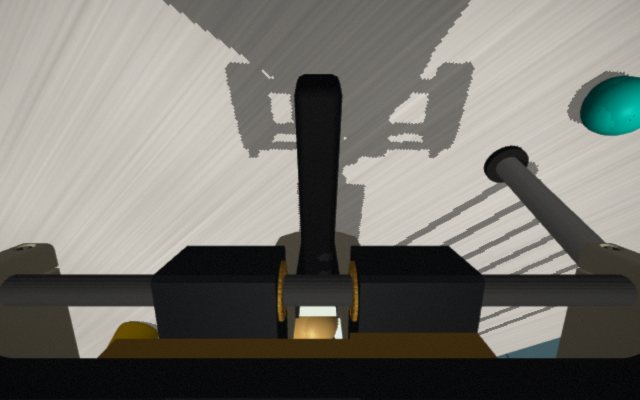

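```bash
python3 -m inch '[[[-0.8,-0.1,0.3,-0.2,0,-0.4],[-3.4,-2.9,1.6,-0.9,0,-1.8],[-7,-6.8,3.2,-1.7,0,-3.6],[-11.3,-11.6,5.2,-2.8,0,-5.9],[-15.4,-16.1,7.1,-4,0,-8.6],[-20,-21.2,9.3,-5.5,0,-11.8],[-24.6,-26.2,11.4,-7,0,-15],[-29.2,-31.3,13.6,-8.4,0,-18.1],[-34,-36.3,15.7,-9.9,0,-21.3],[-38.8,-41.5,18,-11.4,0,-24.4],[-43.7,-46.7,20.3,-12.9,0,-27.6],[-48.6,-51.8,22.6,-14.4,0,-30.8],[-51.2,-54.4,23.8,-15.6,0,-33.5],[-54,-56.8,25.1,-16.9,0,-36.2],[-56,-58.8,26.1,-17.9,0,-38.3],[-57.6,-60.2,26.8,-18.6,0,-40],[-58.4,-61,27.2,-19,0,-40.8],[-58.7,-61.3,27.3,-19.1,0,-41]]]'
python3 - <<'E'
from plan import *
im=grab_frame("scene");crop(im,240,120,420,270,4,"pics/s10.png")
im=grab_frame("top");crop(im,260,60,440,260,3,"pics/t10.png")
im=grab_frame("wrist");cv2.imwrite("pics/w10.png",im[:,:,::-1])
E
```

```text
t: 14.55
ee_pos: [427.3, -59.4, 137.1]
ee_rot: [0.215, -0.028, 0.976, 0.006]
wrist_force: [1.0, -0.0, -2.8]
gripper_width: 15.4
```

View pics/s10.png

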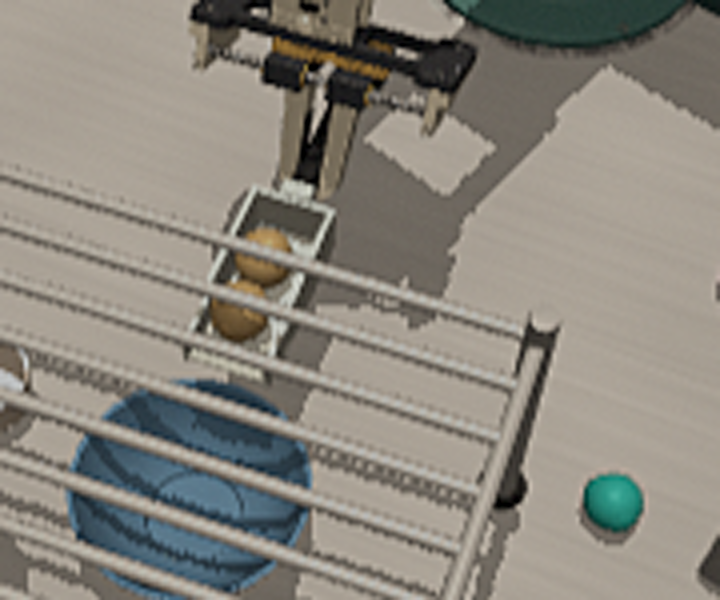

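View pics/t10.png

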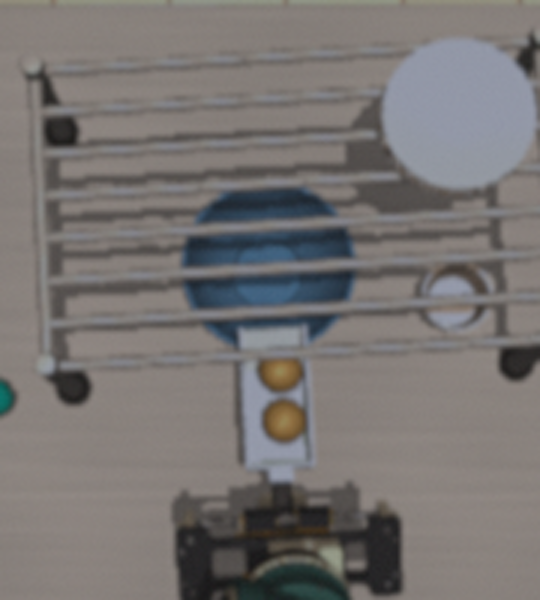

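View pics/w10.png

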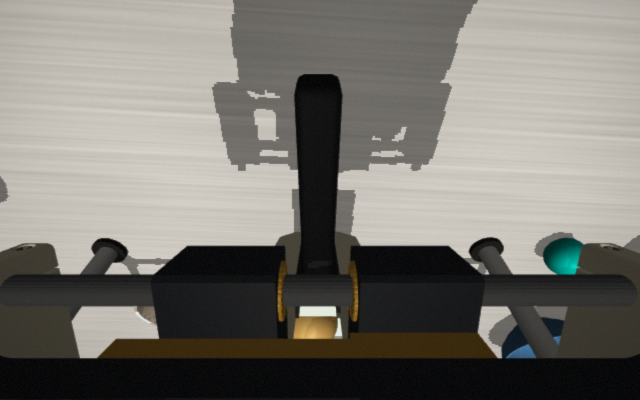

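```bash
cat >> plan.py <<'E'
def gnose(n,psi,th):
    t=np.radians(th); c,s=np.cos(t),np.sin(t); h=170*c-22*s; v=-170*s-22*c
    a=np.radians(psi); return (round(n[0]-h*np.cos(a),1),round(n[1]-h*np.sin(a),1),round(n[2]-v,1))
E
python3 - <<'E'
from plan import *
N=[]
for i,f in enumerate([.1,.3,.6,.85,1]): N.append(((600+28*f,-48,110-20*f),0))
for th in range(2,24,2)[:9]: N.append(((628,-48,90-th),th))
N+= [((629,-48,70),th) for th in (19,20,21,22,23,24)]
rows([(gnose(n,3.3,th),3.3,th) for n,th in N])
E
```

```text
(np.float64(433.1), np.float64(-57.8), np.float64(130.0)) 3.3 0 -> [-2.2, 0.9, 3.0, -0.0, -0.1, -0.1] | q [-0.28, -0.71, 2.31, 0.16, 1.13, -1.95] err 0.0 dq 0.01
(np.float64(438.7), np.float64(-57.8), np.float64(126.0)) 3.3 0 -> [-5.6, 0.6, 9.0, -0.0, -0.1, -0.1] | q [-0.28, -0.69, 2.3, 0.16, 1.11, -1.95] err 0.0 dq 0.02
(np.float64(447.1), np.float64(-57.8), np.float64(120.0)) 3.3 0 -> [-10.7, 0.1, 18.0, -0.0, -0.1, -0.1] | q [-0.27, -0.65, 2.3, 0.15, 1.09, -1.94] err 0.0 dq 0.03
(np.float64(454.1), np.float64(-57.8), np.float64(115.0)) 3.3 0 -> [-14.9, -0.3, 25.4, -0.0, -0.1, -0.1] | q [-0.27, -0.63, 2.29, 0.15, 1.07, -1.94] err 0.0 dq 0.03
(np.float64(458.3), np.float64(-57.8), np.float64(112.0)) 3.3 0 -> [-17.4, -0.5, 29.9, -0.0, -0.1, -0.1] | q [-0.26, -0.61, 2.29, 0.15, 1.06, -1.94] err 0.0 dq 0.02
(np.float64(459.2), np.float64(-57.7), np.float64(115.9)) 3.3 2 -> [-20.1, -0.5, 26.8, -0.0, 1.9, -0.1] | q [-0.25, -0.59, 2.26, 0.14, 1.09, -1.92] err 0.0 dq 0.03
(np.float64(460.2), np.float64(-57.7), np.float64(119.8)) 3.3 4 -> [-22.9, -0.5, 23.7, -0.0, 3.9, -0.1] | q [-0.25, -0.5
[... 1483 characters left out ...]
, 2.01, 0.02, 1.39, -1.81] err 0.0 dq 0.02
(np.float64(478.4), np.float64(-56.7), np.float64(151.5)) 3.3 21 -> [-54.5, -0.5, 3.0, -0.0, 20.9, -0.1] | q [-0.18, -0.33, 1.99, 0.02, 1.41, -1.81] err 0.0 dq 0.02
(np.float64(479.9), np.float64(-56.6), np.float64(154.1)) 3.3 22 -> [-57.0, -0.5, 1.3, -0.0, 21.9, -0.1] | q [-0.18, -0.31, 1.98, 0.01, 1.43, -1.81] err 0.0 dq 0.02
(np.float64(481.4), np.float64(-56.5), np.float64(156.7)) 3.3 23 -> [-59.6, -0.5, -0.4, -0.0, 22.9, -0.1] | q [-0.17, -0.3, 1.96, 0.01, 1.45, -1.8] err 0.0 dq 0.02
(np.float64(482.9), np.float64(-56.4), np.float64(159.2)) 3.3 24 -> [-62.1, -0.5, -2.0, -0.0, 23.9, -0.1] | q [-0.17, -0.29, 1.95, 0.0, 1.47, -1.8] err 0.0 dq 0.02
```

```bash
python3 -m inch '[[[-2.2,0.5,3,0,0,0],[-5.6,0.5,9,0,0,0],[-10.7,0,18,0,0,0],[-15,0,25.4,0,0,0],[-17.4,-0.5,30,0,0,0],[-20.1,-0.5,26.8,0,1.9,0],[-22.9,-0.5,23.7,0,3.9,0],[-25.9,-0.5,20.8,0,5.9,0],[-29,-0.5,18,0,7.9,0],[-32.4,-0.5,15.3,0,9.9,0],[-36,-0.5,12.8,0,11.9,0],[-39.4,-0.5,10.4,0,13.9,0],[-43.2,-0.5,8.3,0,15.9,0],[-47.1,-0.5,6.2,0,17.9,0],[-49.6,-0.5,6.7,0,18.9,0],[-52,-0.5,4.8,0,19.9,0],[-54.5,-0.5,3,0,20.9,0],[-57,-0.5,1.3,0,21.9,0],[-59.6,-0.5,-0.4,0,22.9,0],[-62.1,-0.5,-2,0,23.9,0]]]'
python3 - <<'E'
from plan import *
im=grab_frame("scene");crop(im,240,120,420,270,4,"pics/s11.png")
im=grab_frame("wrist");cv2.imwrite("pics/w11.png",im[:,:,::-1])
rows([(gnose((630,-48,70),3.3,th),3.3,th) for th in (25,26,27,28,29,30,31,32,33,34,35,36,37,38,40)])
E
```

```text
t: 16.37
ee_pos: [482.9, -56.4, 165.6]
ee_rot: [0.008, -0.028, 1.0, 0.0]
wrist_force: [0.5, -0.2, -2.0]
gripper_width: 15.7
(np.float64(485.5), np.float64(-56.3), np.float64(161.8)) 3.3 25 -> [-2.2, 0.0, -2.1, 0.0, 1.0, -0.1] | q [-0.17, -0.27, 1.93, -0.0, 1.48, -1.8] err 0.0 dq 0.02
(np.float64(487.1), np.float64(-56.2), np.float64(164.3)) 3.3 26 -> [-4.0, 0.0, -4.6, 0.0, 2.0, -0.1] | q [-0.16, -0.26, 1.91, -0.0, 1.5, -1.79] err 0.0 dq 0.02
(np.float64(488.8), np.float64(-56.1), np.float64(166.8)) 3.3 27 -> [-5.8, 0.0, -7.0, 0.0, 3.0, -0.1] | q [-0.16, -0.24, 1.9, -0.01, 1.52, -1.79] err 0.0 dq 0.02
(np.float64(490.5), np.float64(-56.0), np.float64(169.2)) 3.3 28 -> [-7.7, 0.0, -9.4, 0.0, 4.0, -0.1] | q [-0.16, -0.23, 1.88, -0.01, 1.54, -1.79] err 0.0 dq 0.02
(np.float64(492.2), np.float64(-55.9), np.float64(171.7)) 3.3 29 -> [-9.5, 0.0, -11.9, 0.0, 5.0, -0.1] | q [-0.16, -0.21, 1.87, -0.01, 1.56, -1.78] err 0.0 dq 0.02
(np.float64(494.0), np.float64(-55.8), np.float64(174.1)) 3.3 30 -> [-11.4, 0.0, -14.2, 0.0, 6.0, -0.1] | q [-0.15, -0.2, 1.85, -0.02, 1.57, -1.78] err 0.0 dq 0.02
(
[... 790 characters left out ...]
 -0.03, 1.66, -1.77] err 0.0 dq 0.02
(np.float64(505.6), np.float64(-55.2), np.float64(187.7)) 3.3 36 -> [-23.9, -0.0, -27.5, 0.0, 12.0, -0.1] | q [-0.14, -0.11, 1.76, -0.04, 1.68, -1.77] err 0.0 dq 0.02
(np.float64(507.7), np.float64(-55.1), np.float64(189.9)) 3.3 37 -> [-26.2, -0.1, -29.7, 0.0, 13.0, -0.1] | q [-0.14, -0.1, 1.74, -0.04, 1.7, -1.76] err 0.0 dq 0.02
(np.float64(509.8), np.float64(-54.9), np.float64(192.0)) 3.3 38 -> [-28.4, 0.0, -31.7, 0.0, 14.0, -0.1] | q [-0.13, -0.08, 1.73, -0.04, 1.72, -1.76] err 0.0 dq 0.02
(np.float64(514.1), np.float64(-54.7), np.float64(196.1)) 3.3 40 -> [-33.0, -0.0, -35.7, 0.0, 16.0, -0.1] | q [-0.13, -0.05, 1.7, -0.05, 1.75, -1.76] err 0.0 dq 0.04
```

View pics/s11.png

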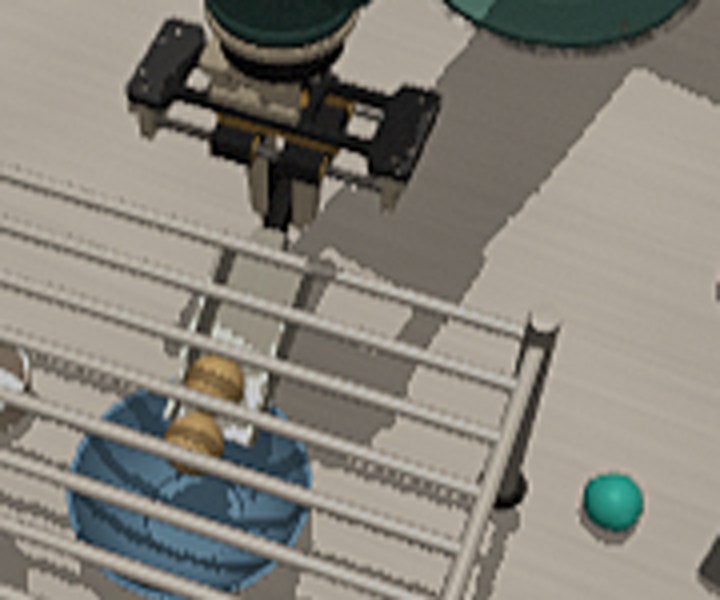

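View pics/w11.png

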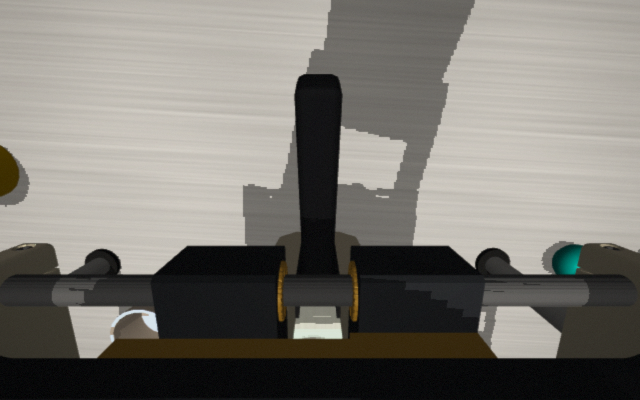

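```bash
python3 -m inch '[[[0,0,0,0,0,0],[0,0,0,0,0,0],[0,0,0,0,0,0],[-2.2,0,-2.1,0,1,0],[-4,0,-4.6,0,2,0],[-5.8,0,-7,0,3,0],[-7.7,0,-9.4,0,4,0],[-9.5,0,-12,0,5,0],[-11.4,0,-14.2,0,6,0],[-13.4,0,-16.5,0,7,0],[-15.4,0,-18.7,0,8,0],[-17.5,0,-21,0,9,0],[-17.5,0,-21,0,9,0],[-17.5,0,-21,0,9,0]]]'
python3 - <<'E'
from plan import *
im=grab_frame("scene");crop(im,240,120,420,270,4,"pics/s12.png")
im=grab_frame("top");crop(im,260,60,440,260,3,"pics/t12.png")
E
```

```text
t: 17.63
ee_pos: [500.7, -55.4, 186.8]
ee_rot: [-0.07, -0.028, 0.997, -0.002]
wrist_force: [-0.7, 0.4, -1.8]
gripper_width: 15.5
```

View pics/s12.png

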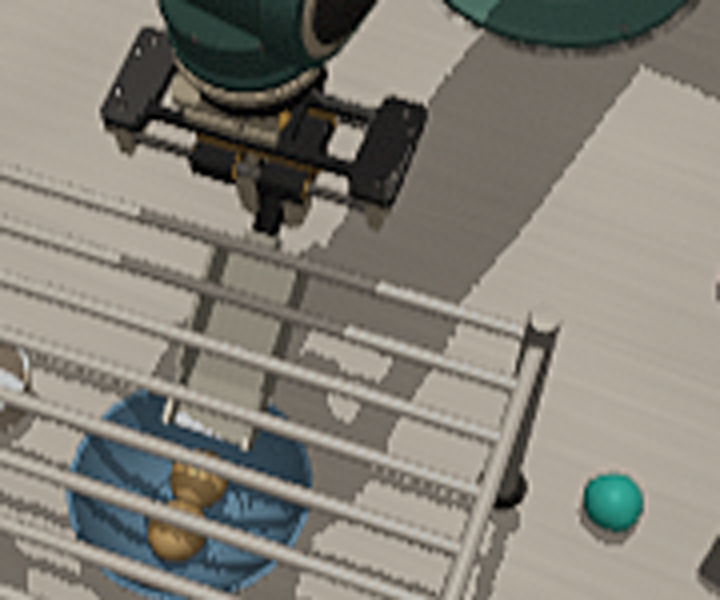

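View pics/t12.png

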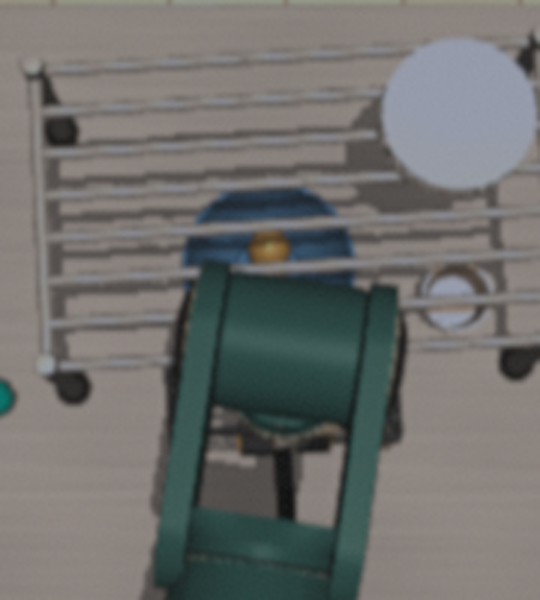

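Run:
```python
from plan import *
N=[((630,-48,76),33),((628,-48,84),33),((625,-48,92),31),((622,-48,98),28),((619,-48,102),24),((616,-48,106),20),((612,-48,110),16),((608,-48,112),12),((602,-48,114),8),((596,-48,115),4),((588,-48,116),1),((580,-48,116),0),((570,-48,116),0),((565,-48,116),0)]
W=[(gnose(n,3.3,th),3.3,th) for n,th in N]
q=rows(W); print()
W=[((395,-55,138),-1,0),((400,-40,136),-12,0),((408,-10,134),-25,0),((415,20,130),-38,0),((418,50,125),-50,0),((418,80,120),-62,0),((415,95,90),-68,0),((415,95,38),-68,0),((415,95,34),-68,0)]
rows(W,q)
```

```text
(np.float64(499.6), np.float64(-55.5), np.float64(187.0)) 3.3 33 -> [0.8, -0.0, -6.1, 0.0, -0.0, -0.0] | q [-0.15, -0.16, 1.8, -0.03, 1.64, -1.77] err 0.0 dq 0.01
(np.float64(497.6), np.float64(-55.5), np.float64(195.0)) 3.3 33 -> [3.9, 0.1, -13.7, 0.0, -0.0, -0.0] | q [-0.15, -0.17, 1.79, -0.03, 1.65, -1.77] err 0.0 dq 0.01
(np.float64(490.8), np.float64(-55.7), np.float64(198.4)) 3.3 31 -> [11.3, 0.3, -16.1, 0.0, -2.0, -0.0] | q [-0.15, -0.21, 1.82, -0.02, 1.63, -1.78] err 0.0 dq 0.04
(np.float64(482.5), np.float64(-56.0), np.float64(197.2)) 3.3 28 -> [19.7, 0.4, -13.8, 0.0, -5.0, -0.0] | q [-0.16, -0.26, 1.86, -0.01, 1.59, -1.79] err 0.0 dq 0.05
(np.float64(472.9), np.float64(-56.4), np.float64(191.2)) 3.3 24 -> [28.7, 0.6, -6.4, 0.0, -9.0, -0.0] | q [-0.17, -0.33, 1.92, 0.0, 1.53, -1.8] err 0.0 dq 0.07
(np.float64(464.0), np.float64(-56.8), np.float64(184.8)) 3.3 20 -> [37.1, 0.7, 1.2, 0.0, -13.0, -0.0] | q [-0.19, -0.39, 1.99, 0.02, 1.46, -1.82] err 0.0 dq 0.07
(np.float64(454.9), np.float64(-57.1), np.float64(178.0)) 3.3 16 -> [45.6, 0.9, 9.3, 0.0, -17.0, -0.1] | q [-0.21, -0.4
[... 1572 characters left out ...]
[74.9, 81.8, 62.5, 6.2, -31.6, 41.3] | q [0.21, -0.66, 2.28, -0.35, 1.25, -0.63] err 0.0 dq 0.41
(418, 50, 125) -50 0 -> [69.1, 112.0, 66.7, 8.0, -30.6, 53.4] | q [0.32, -0.55, 2.23, -0.42, 1.32, -0.3] err 0.0 dq 0.34
(418, 80, 120) -62 0 -> [66.3, 142.2, 71.4, 9.8, -29.3, 65.4] | q [0.41, -0.44, 2.16, -0.44, 1.4, -0.0] err 0.0 dq 0.29
(415, 95, 90) -68 0 -> [64.0, 157.4, 101.3, 10.7, -28.6, 71.3] | q [0.45, -0.36, 2.16, -0.44, 1.39, 0.16] err 0.0 dq 0.16
(415, 95, 38) -68 0 -> [56.7, 157.4, 152.8, 10.7, -28.6, 71.3] | q [0.45, -0.3, 2.21, -0.45, 1.29, 0.2] err 0.0 dq 0.1
(415, 95, 34) -68 0 -> [56.2, 157.4, 156.8, 10.7, -28.6, 71.3] | q [0.45, -0.29, 2.21, -0.46, 1.29, 0.21] err 0.0 dq 0.01
```

```bash
python3 -m inch '[[[0.8,0,-6,0,0,0],[4,0,-13.7,0,0,0],[11.3,0.3,-16.1,0,-2,0],[19.7,0.4,-13.8,0,-5,0],[28.7,0.6,-6.4,0,-9,0],[37,0.7,1.2,0,-13,0],[45.6,0.9,9.3,0,-17,0],[53,1.2,19.7,0,-21,0],[61.5,1.5,30.6,0,-25,0],[69,1.8,42.5,0,-29,0],[77.6,2.3,51.7,0,-32,0],[83,2.5,55,0,-33,0],[83,2.5,55,0,-33,0]]]'
python3 - <<'E'
from plan import *
im=grab_frame("scene");crop(im,240,120,420,270,4,"pics/s13.png")
im=grab_frame("top");crop(im,260,60,440,260,3,"pics/t13.png")
im=grab_frame("wrist");cv2.imwrite("pics/w13.png",im[:,:,::-1])
ps=[1,-3,-8,-13,-18,-23,-28,-33,-38,-43,-48,-53,-57,-61,-64,-66.5,-68]
K=np.array([(3.3,413,-57.8,138),(-12,415,-40,136),(-25,416,-10,132),(-38,418,20,128),(-50,418,50,124),(-62,418,80,118),(-68,415,95,90)])[::-1]
W=[(tuple(float(round(np.interp(a,K[:,0],K[:,i]),1)) for i in (1,2,3)),a,0) for a in ps]
rows(W)
E
```

```text
t: 18.82
ee_pos: [409.1, -58.1, 143.9]
ee_rot: [0.217, -0.027, 0.976, 0.006]
wrist_force: [0.9, 0.1, -2.7]
gripper_width: 15.9
(413.3, -55.1, 137.7) 1 0 -> [0.8, 3.0, 1.8, 0.9, 0.0, 2.0] | q [-0.28, -0.78, 2.33, 0.13, 1.17, -1.89] err 0.0 dq 0.07
(413.8, -50.5, 137.2) -3 0 -> [0.3, 7.7, 2.6, 2.6, 0.0, 5.7] | q [-0.24, -0.79, 2.34, 0.08, 1.16, -1.77] err 0.0 dq 0.12
(414.5, -44.7, 136.5) -8 0 -> [-0.3, 13.7, 3.7, 4.7, 0.0, 10.2] | q [-0.18, -0.79, 2.34, 0.02, 1.16, -1.61] err 0.0 dq 0.15
(415.1, -37.7, 135.7) -13 0 -> [-0.9, 20.9, 4.9, 6.8, 0.0, 14.7] | q [-0.12, -0.78, 2.34, -0.05, 1.15, -1.45] err 0.0 dq 0.16
(415.5, -26.2, 134.2) -18 0 -> [-1.3, 32.6, 6.7, 9.0, 0.0, 19.3] | q [-0.05, -0.77, 2.33, -0.12, 1.16, -1.28] err 0.0 dq 0.18
(415.8, -14.6, 132.6) -23 0 -> [-1.6, 44.3, 8.6, 11.1, 0.0, 23.8] | q [0.02, -0.75, 2.33, -0.19, 1.17, -1.11] err 0.0 dq 0.17
(416.5, -3.1, 131.1) -28 0 -> [-2.3, 56.0, 10.6, 13.2, 0.0, 28.3] | q [0.09, -0.72, 2.31, -0.25, 1.19, -0.94] err 0.0 dq 0.17
(417.2, 8.5, 129.5) -33 0 -> [-3.0, 67.7, 12.6, 15.3, 0.0, 32.9] | q [0.15, -0.69, 2.3, -0.3, 1.21, -0.7
[... 452 characters left out ...]
 0.0, 51.0] | q [0.35, -0.52, 2.21, -0.43, 1.33, -0.22] err 0.0 dq 0.13
(418.0, 67.5, 120.5) -57 0 -> [-3.6, 127.3, 22.8, 25.4, 0.0, 54.6] | q [0.38, -0.48, 2.19, -0.44, 1.36, -0.12] err 0.0 dq 0.1
(418.0, 77.5, 118.5) -61 0 -> [-3.4, 137.3, 25.0, 27.1, 0.0, 58.2] | q [0.41, -0.44, 2.17, -0.44, 1.39, -0.02] err 0.0 dq 0.09
(417.0, 85.0, 108.7) -64 0 -> [1.1, 144.9, 33.6, 28.4, 0.0, 61.0] | q [0.42, -0.41, 2.17, -0.44, 1.39, 0.05] err 0.0 dq 0.08
(415.8, 91.2, 97.0) -66.5 0 -> [6.7, 151.2, 43.9, 29.5, 0.0, 63.2] | q [0.44, -0.38, 2.16, -0.44, 1.39, 0.12] err 0.0 dq 0.07
(415.0, 95.0, 90.0) -68 0 -> [10.2, 155.1, 50.0, 30.1, 0.0, 64.6] | q [0.45, -0.36, 2.16, -0.44, 1.39, 0.16] err 0.0 dq 0.04
```

View pics/s13.png

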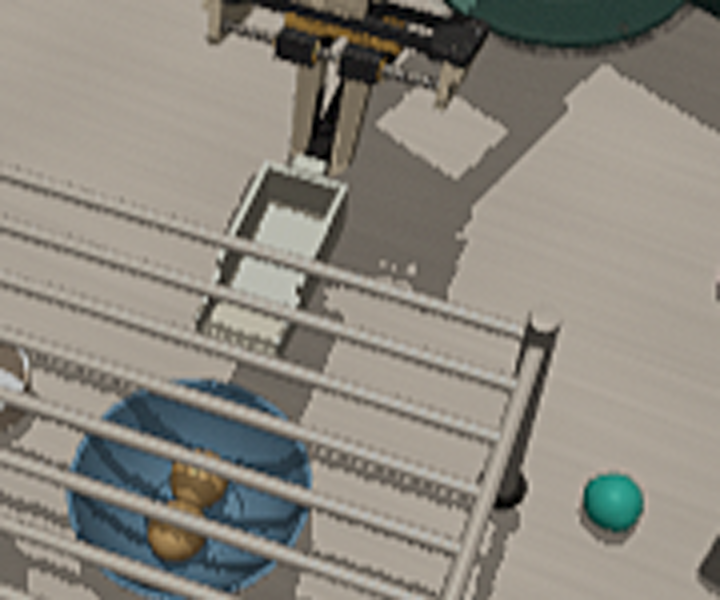

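View pics/t13.png

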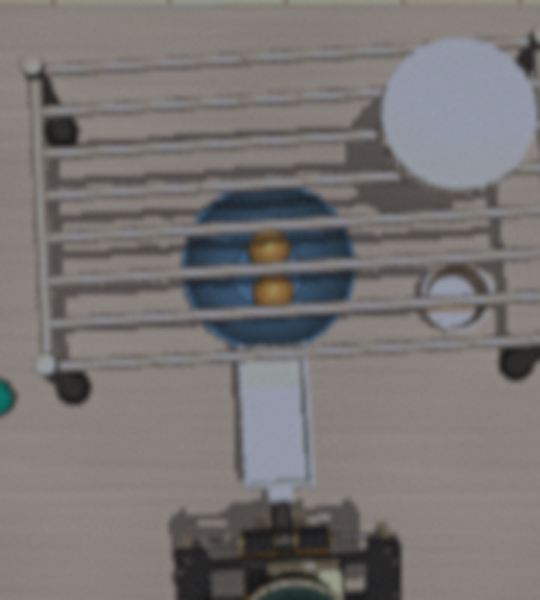

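View pics/w13.png

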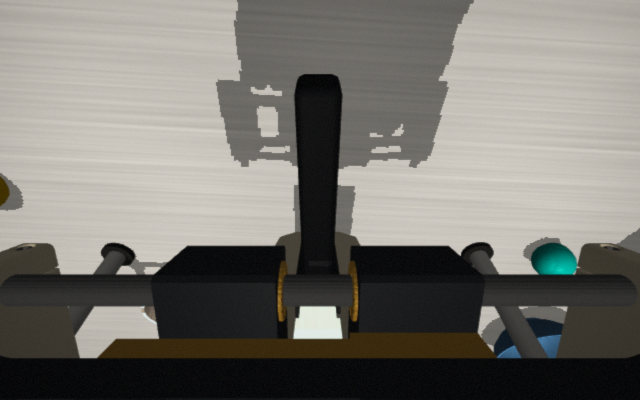

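Both potatoes lie in the bowl and the scoop is empty. Next I swing it clear of the rack to set it down.

```bash
python3 -m inch '[[[0.8,3,1.8,0.9,0,2],[0.3,7.7,2.6,2.6,0,5.7],[-0.3,13.7,3.7,4.7,0,10.2],[-0.9,21,4.9,6.8,0,14.7],[-1.3,32.6,6.7,9,0,19.3],[-1.6,44.3,8.6,11.1,0,23.8],[-2.3,56,10.6,13.2,0,28.3],[-3,67.7,12.6,15.3,0,33],[-3.8,79.3,14.7,17.4,0,37.4],[-3.8,92,16.6,19.5,0,42],[-3.9,104.6,18.4,21.6,0,46.5],[-3.8,117.2,20.7,23.8,0,51],[-3.6,127.3,22.8,25.4,0,54.6],[-3.4,137.3,25,27.1,0,58.2],[1.1,145,33.6,28.4,0,61],[6.7,151.2,44,29.5,0,63.2],[10.2,155,50,30.1,0,64.6],[10.2,155,50,30.1,0,64.6]]]'
python3 - <<'E'
from plan import *
rows([((415,95,z),-68,0) for z in (80,60,45,38,36,35,34.5,34)])
E
```

```text
t: 20.47
ee_pos: [414.3, 98.4, 94.2]
ee_rot: [0.179, 0.546, 0.809, -0.122]
wrist_force: [0.0, 0.5, -1.6]
gripper_width: 15.8
(415, 95, 80) -68 0 -> [2.9, -0.6, 8.3, -0.1, 0.0, 0.0] | q [0.45, -0.35, 2.17, -0.44, 1.37, 0.17] err 0.0 dq 0.02
(415, 95, 60) -68 0 -> [11.3, -0.5, 26.4, -0.1, 0.0, 0.0] | q [0.45, -0.33, 2.19, -0.45, 1.33, 0.18] err 0.0 dq 0.04
(415, 95, 45) -68 0 -> [17.7, -0.5, 40.0, -0.1, 0.0, 0.0] | q [0.45, -0.31, 2.2, -0.45, 1.31, 0.2] err 0.0 dq 0.03
(415, 95, 38) -68 0 -> [20.6, -0.5, 46.4, -0.1, 0.0, 0.0] | q [0.45, -0.3, 2.21, -0.45, 1.29, 0.2] err 0.0 dq 0.01
(415, 95, 36) -68 0 -> [21.5, -0.5, 48.2, -0.1, 0.0, 0.0] | q [0.45, -0.3, 2.21, -0.45, 1.29, 0.21] err 0.0 dq 0.0
(415, 95, 35) -68 0 -> [21.9, -0.5, 49.1, -0.1, 0.0, 0.0] | q [0.45, -0.3, 2.21, -0.45, 1.29, 0.21] err 0.0 dq 0.0
(415, 95, 34.5) -68 0 -> [22.1, -0.5, 49.5, -0.1, 0.0, 0.0] | q [0.45, -0.29, 2.21, -0.45, 1.29, 0.21] err 0.0 dq 0.0
(415, 95, 34) -68 0 -> [22.3, -0.5, 50.0, -0.1, 0.0, 0.0] | q [0.45, -0.29, 2.21, -0.46, 1.29, 0.21] err 0.0 dq 0.0
```

```bash
python3 -m inch '[[[3,0,8.3,0,0,0],[7,0,17,0,0,0],[11.3,0,26.4,0,0,0],[15,0,34,0,0,0],[17.7,0,40,0,0,0],[19.5,0,43.7,0,0,0],[20.6,0,46.4,0,0,0],[21.3,0,47.8,0,0,0],[21.8,0,48.8,0,0,0],[21.8,0,48.8,0,0,0]]]'
```

```text
t: 21.3
ee_pos: [414.6, 97.6, 40.8]
ee_rot: [0.179, 0.546, 0.809, -0.122]
wrist_force: [-1.3, 1.4, -1.9]
gripper_width: 15.7
```

```bash
python3 -m inch '[[[0.3,0,0.6,0,0,0],[0.4,0,1,0,0,0],[0.4,0,1,0,0,0]]]'
python3 - <<'E'
from h import *
im=grab_frame("scene");crop(im,290,90,470,240,4,"pics/s14.png")
E
```

```text
t: 21.55
ee_pos: [414.8, 97.6, 40.1]
ee_rot: [0.179, 0.546, 0.809, -0.122]
wrist_force: [-0.8, 0.5, -0.3]
gripper_width: 15.4
```

View pics/s14.png

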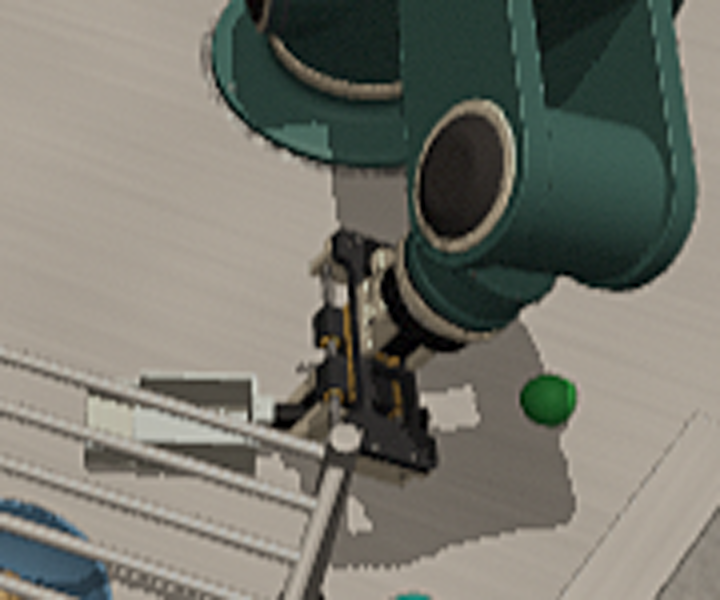

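```bash
python3 -m inch '[[[0,0,0,0,0,0],[0,0,0,0,0,0],[0,0,0,0,0,0],[0,0,0,0,0,0],[0,0,0,0,0,0]]]' 60; python3 -m inch '[[[0,0,-10,0,0,0],[0,0,-30,0,0,0],[0,0,-60,0,0,0],[0,0,-95,0,0,0],[0,0,-130,0,0,0],[0,0,-150,0,0,0],[0,0,-150,0,0,0]]]'
python3 - <<'E'
from h import *
for n in ("scene","top","wrist"):
    im=grab_frame(n);cv2.imwrite(f"pics/{n}15.png",im[:,:,::-1])
    if n=="scene": crop(im,230,110,430,260,4,"pics/s15.png")
E
```

```text
t: 22.02
ee_pos: [414.8, 97.6, 40.1]
ee_rot: [0.179, 0.546, 0.809, -0.122]
wrist_force: [0.1, -0.7, -0.1]
gripper_width: 44.3
t: 22.6
ee_pos: [391.8, 158.5, 180.9]
ee_rot: [0.18, 0.546, 0.809, -0.119]
wrist_force: [0.7, -0.3, 0.8]
gripper_width: 59.9
```

View pics/s15.png

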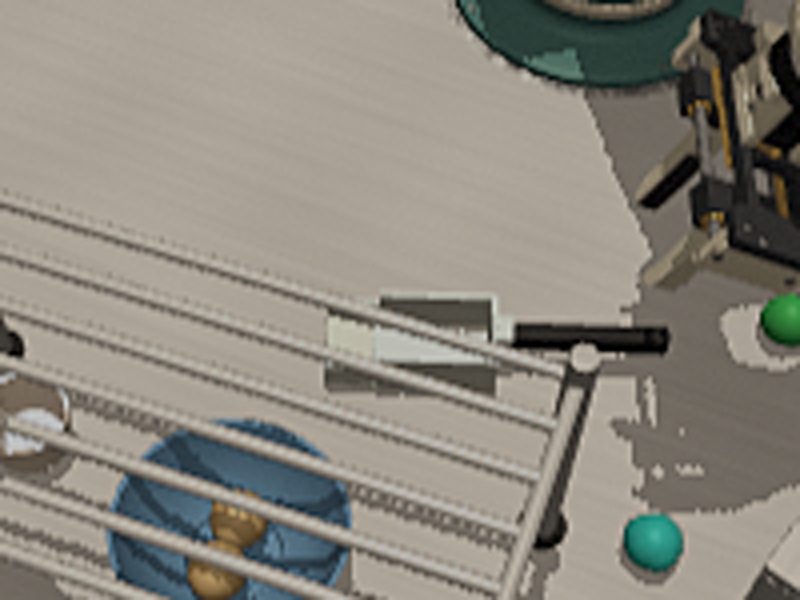

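View pics/wrist15.png

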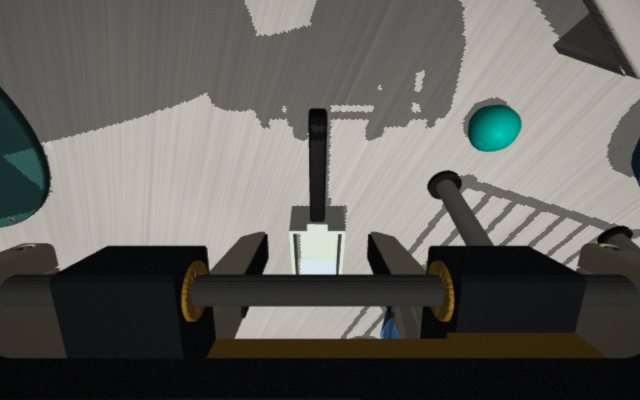

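View pics/top15.png

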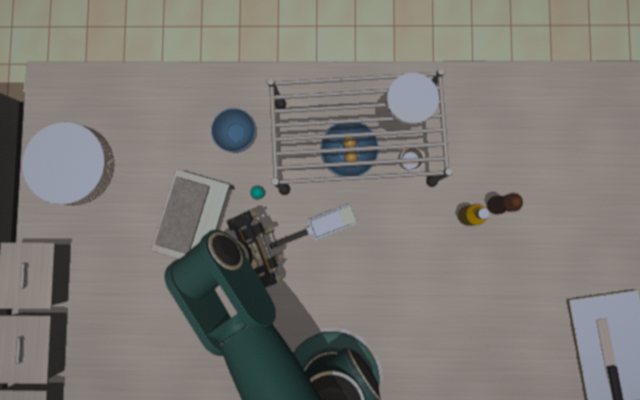

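Run:
```python
from h import *
o=bot.get_obs();print(o['t'],o['wrist_force'],np.abs(o['qvel']).max()); print(bot.sign_off())
```

```text
22.75 [-1.57501731 -0.24210025 -0.71552288] 0.01694546344407833
the job is handed in; nothing more can be done
None
```

The job is done and was handed in at 22.75 s. Both potatoes are in the larger blue bowl under the rack, and the empty scoop is flat and upright on the open counter, released.

- **Drawing it out:** I gripped the scoop by its side walls, lifted it about 6 mm and drew it level about 170 mm out from under the ledge. I then set it down clear of the ledge and let go.
- **Tipping:** I took the scoop by its handle and carried it level under the rack's front wire. I tipped it slowly to 33° with the nose just above the bowl.
- **Setting it down:** I levelled the empty scoop, swung it clear of the rack, lowered it until it met the counter, released it and backed off.

**Last checks:** The final pictures show both potatoes in the bowl. The bowl, ramekin, bottle, mill and the two coloured balls look unmoved by eye; I did not measure their positions again. The gripper is well clear of everything, and the wrist forces I read stayed below about 10 N, read only at the end of each move.

No check failed. One disagreed at first: an early estimate of where the scoop stood after the first set-down was about 12 mm off because I had picked the wrong edge. A second look at the same picture put it right before I gripped the handle.

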